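Slide the sampling tube into the tube heater up to its ring mark

TASK

Take the longer steel sampling tube, the one with the black ring band near its middle, from its rest and slide it, open steel end first, into the bore of the tube heater until the band sits right at the mouth of the bore. Leave it there, released, and do not disturb the spare tube or the other things on the bench.

Things in the scene. Friction and masses are not known exactly. Their poses are not given: they have to be found in the camera images.
- tube: The tube to insert: straight, steel, diameter 22 mm, length 180 mm, about 0.15 kg (varies), with a black ring band; lies level on the rest. Origin on its axis at mid-length (balance point); y runs along it: open end (tip) at y = +90 mm, black-plugged end at -90 mm, band at -10 mm. It may roll about y, so x and z need not be level. Grip it 30 to 40 mm behind the band to keep fingers off the heater.
- tube_band (a point): Point on the tube's axis at the middle of the black ring band: a painted mark 8 mm wide, no step to feel, 100 mm from the open end. With it at the mouth 80 mm of tube stays outside, and the released tube stays put in the bore by its weight. Axes as the tube's.
- tube_tip (a point): Point on the tube's axis at its open steel end, which goes in first. Axes as the tube's.
- heater: Tube heater, fixed to the bench: white housing 170 x 170 mm, 145 mm high, with a bare square aluminium block, 50 x 50 mm, sticking 60 mm out of the side that faces its own -y (towards the robot's right, give or take 0.35 rad). The bore runs level into the block along +y. Origin at the centre of the underside, z up.
- bore_mouth (a point): Centre of the bore's mouth, on the end face of the aluminium block, 145 mm in -y from the heater's origin, 95 mm above the bench; axes as the heater's, -y points straight out of the bore. Round level bore, diameter 26 mm, 4 mm lead-in bevel, closed end 150 mm deep: nothing stops the tube at the mark. The block reaches 25 mm above and beside the axis.
- rest: Grey tube rest, fixed: plate 170 (x) x 150 (y) mm, 8 mm thick, with bars 10 mm thick at y = -65 and +65 mm that carry the tubes (bar tops 30 mm, cheeks 40 mm above the bench). Tubes lie along y at x = -45 and +45 mm, axes 41 mm above the bench, open ends to +y; either tube at either place. Fingers have room between the bars. Origin at the centre of the underside.
- spare: Spare tube, to be left alone: steel, 22 mm in diameter, 150 mm long, without a band, on the other place of the rest. Origin on its axis at mid-length, y along it.
- wrench: Steel wrench 140 mm long lying flat on the bench between rest and heater; leave alone. Origin on its underside, x along it.
- bottle: Amber bottle, 60 mm in diameter, 120 mm high, beyond the wrench as seen from the robot; leave alone. Origin at the centre of its underside.
- beaker: Glass beaker, 64 mm across, 85 mm high, beyond the rest; leave alone. Origin at the centre of its underside.
- vial: Small amber vial, 23 mm in diameter, 46 mm high, standing on the robot's side of the bench; leave alone. Origin at the centre of its underside.
- tin: Flat round tin, 60 mm in diameter, 30 mm high, standing on the robot's side of the bench; leave alone. Origin at the centre of its underside.
Not all that is in view belongs to the job. What is shaped like the tube but purple is not meant.

How it is judged:
By the outcome, as a careful person would: the job done as asked, in the order asked, and still so for the second after the job is handed in, with the robot touching nothing.
It also fails if it takes over 48 s, if anything falls off the work surface, if the arm or the gripper's body presses on something with over 40 N, if the wrist force passes 120 N, or if a joint passes its speed limit or range.

ROBOT

A 6-joint arm with a two-finger parallel gripper is mounted at the origin on the work surface. World frame = base frame: x ahead of the robot, y to its left, z up, the work surface at z = 0. Lengths are in m, angles in rad, forces in N, time in s.
With the tool pointing down it reaches from about 0.3 to 0.95 m from the base axis. Payload 3.1 kg.
Tool frame: the origin (TCP) lies midway between the tips of the shut fingers; the grasp point (between the pads) lies 19 mm behind it; x points along the fingers, y is the direction in which the jaws open and shut, and the axes are right-handed (so a half turn about x gives the same grasp; the last joint's range is limited). The gripper opens to 85 mm and grips with 20 to 120 N. Pads are 22 mm wide; open, the fingers measure 114 mm over their backs; the gripper's body (76 mm by 85 mm) begins 54 mm behind the grasp point. The pads swing forward as they close: fully open they stand 13 mm farther back than shut.
Start: joints at [-1.232, 0.308, 1.634, -0, 1.2, -0.07], TCP at [0.248, -0.574, 0.231] pointing down, gripper open.
Joint ranges: [-3.06, 3.06], [-0.79, 1.96], [0.05, 2.63], [-1.19, 4.34], [0.05, 2.64], [-2.94, 2.94]. Speed limits (rad/s): [2.79, 2.79, 3.14, 3.14, 3.14, 3.14].

INTERFACE

Orientations are given as a unit quaternion [w, x, y, z].
In Python, from cell import env gives the robot as it stands. The module is installed in compiled form; this text tells all that it offers.
- The arm moves only by the tool move_arm, never from a script. Its argument "steps" is a list of rows, each a list of 7 numbers: the shift along the tool's x, y, z scaled (see below), then the turn, a rotation vector about the tool's x, y, z scaled (see below), then the closure, from -1 (fully open) to 1 (shut), so that 0 is half open. In form: [[x, y, z, ax, ay, az, grip], ...]. A call has 1 to 12 rows; each row shifts and turns the commanded pose from where the row before left it, along the tool's axes as they then stand; what a row does not reach is not made up. The controller multiplies each number of a shift by 25 mm and each number of a turn by 0.08 rad. A row lasts 1/12 s, in which the tool goes at most 41.7 mm and 7.16 degrees, less where a joint would pass 70% of its speed; a pose out of reach is approached as far as the arm can. A call with a number of a shift or a turn outside -1 to 1 is refused whole. A call with a gripper value outside its range is refused whole. The fingers move at their own pace and stop on an object; "grip_force" is the grip in N (left out, the last holds). Time passes only in rows, so rows that do not move let the fingers close. It gives the time, the measured TCP pose, the force and the opening at its end, in the units of the state.
- env.sense(): the state, without advancing time (a new reading comes with each control period).
- env.capture(name): name is "scene" or "top"; returns a dict with "image" (400x640x3 uint8, red, green, blue), "intrinsics" (3x3 intrinsics, pixels), "origin" and "rotation" of the camera in the world. Camera axes: x right, y down, z forward; pixel columns grow to the right and rows downward; lengths in m; the calibration is good to about 2 mm. A picture is of the moment at which its call begins. There is no depth.
- env.job_done(): hands the job in, once; it reports no verdict.
The state is a dict: "t": time; "joint_pos": joint angles; "qd": joint speeds; "joint_torque": joint torques, N m; "ee_pos": TCP position; "eef_rot": TCP orientation; "force": force on the tool from outside, world axes, zero at the start; "torque": the same for the moment, N m; "opening": finger opening in m.
Only numpy, scipy, OpenCV 4.12 (cv2) and the standard library are available. Lean on these libraries where they do the work, as an engineer would, in place of code of your own. Each camera call takes 0.05 s, during which the arm holds its last target.

## Working session

There is one attempt and no reset: what is moved stays moved. The work goes in short steps, Python scripts to look and compute and a tool call to move; the robot and the scene stay as the last step left them, time stands still between calls to the robot, and variables do not carry over. Pictures are saved under pics/ and viewed, and the job is handed in when it is done.

Besides the shell and the picture viewer there is one more tool, called after "Call:" as name([rows], argument=value, ...), one row to a line, values as JSON. move_arm: Moves the arm, as the interface text tells. Its arguments: {"type":"object","properties":{"steps":{"type":"array"},"grip_force":{"type":"number"}},"required":["steps"]}

```bash
mkdir -p pics; python3 - <<'E'
from cell import env
import cv2,pickle
s=env.sense();print({k:s[k] for k in('t','ee_pos','eef_rot','force','opening')})
d={}
for n in('scene','top'):
    c=env.capture(n);d[n]=c;cv2.imwrite(f'pics/{n}0.png',c['image'][:,:,::-1]);print(n,c['intrinsics'],c['origin'],c['rotation'])
pickle.dump(d,open('cap0.pkl','wb'))
E
```

```text
{'t': 0.0, 'ee_pos': array([ 0.24813396, -0.5727292 ,  0.23004442]), 'eef_rot': array([-0.14272716, -0.69228138, -0.14433581,  0.69249016]), 'force': array([0.11927104, 0.24701251, 0.26506056]), 'opening': 0.08537612366678676}
scene [[396.11515003   0.         323.65815701]
 [  0.         396.11515003 202.14932861]
 [  0.           0.           1.        ]] [ 1.18402057 -0.06148436  0.75333002] [-0.27741091  0.71551737  0.59568567 -0.23714269]
top [[373.23677168   0.         324.74603231]
 [  0.         373.23677168 191.53741964]
 [  0.           0.           1.        ]] [0.52035598 0.04020914 1.13424274] [-0.02633279  0.70713658 -0.70645316  0.01372484]
```

View pics/scene0.png

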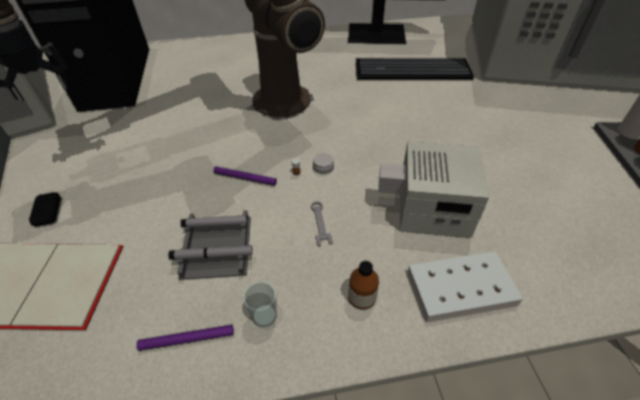

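View pics/top0.png

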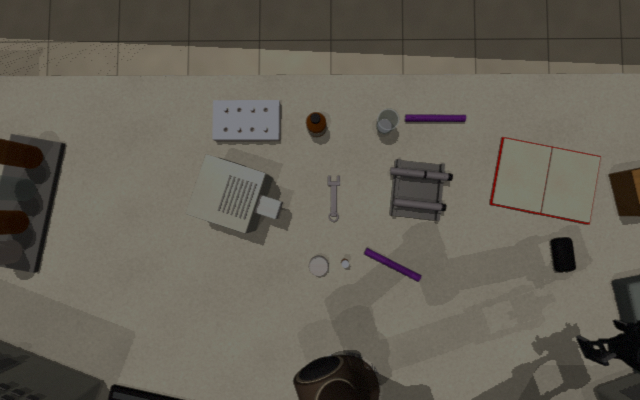

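The banded tube is the far one on the rest: its band is at about (424,174) in top and (206,253) in scene. The heater block is near (268,207) in top and faces right (-y). I'll zoom in to measure.

```bash
cat > h.py <<'E'
import numpy as np,cv2,pickle
from scipy.spatial.transform import Rotation as R
def q(w): return R.from_quat([w[1],w[2],w[3],w[0]])
def ray(c,uv):
    uv=np.atleast_2d(uv).astype(float);K=c['intrinsics']
    d=np.c_[(uv[:,0]-K[0,2])/K[0,0],(uv[:,1]-K[1,2])/K[1,1],np.ones(len(uv))]
    return np.array(c['origin']),q(c['rotation']).apply(d)
def onz(c,uv,z):
    o,d=ray(c,uv);return o+d*((z-o[2])/d[:,2])[:,None]
def proj(c,p):
    p=np.atleast_2d(p);l=q(c['rotation']).inv().apply(p-np.array(c['origin']));K=c['intrinsics']
    return np.c_[K[0,0]*l[:,0]/l[:,2]+K[0,2],K[1,1]*l[:,1]/l[:,2]+K[1,2]]
def crop(c,x0,y0,w,h,s,name):
    cv2.imwrite(name,cv2.resize(c['image'][y0:y0+h,x0:x0+w,::-1],None,fx=s,fy=s,interpolation=cv2.INTER_CUBIC))
E
python3 - <<'E'
from h import *
d=pickle.load(open('cap0.pkl','rb'))
t,s=d['top'],d['scene']
im=np.hstack([cv2.resize(t['image'][150:230,380:470,::-1],(400,356),interpolation=3),cv2.resize(t['image'][150:240,185:290,::-1],(400,343),interpolation=3)[:356] if 0 else cv2.resize(t['image'][150:243,185:290,::-1],(400,356),interpolation=3)])
cv2.imwrite('pics/z_top.png',im)
im=np.hstack([cv2.resize(s['image'][200:290,160:260,::-1],(400,360),interpolation=3),cv2.resize(s['image'][140:240,370:490,::-1],(400,360),interpolation=3)])
cv2.imwrite('pics/z_scene.png',im)
E
```

```text
(no output)
```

View pics/z_top.png

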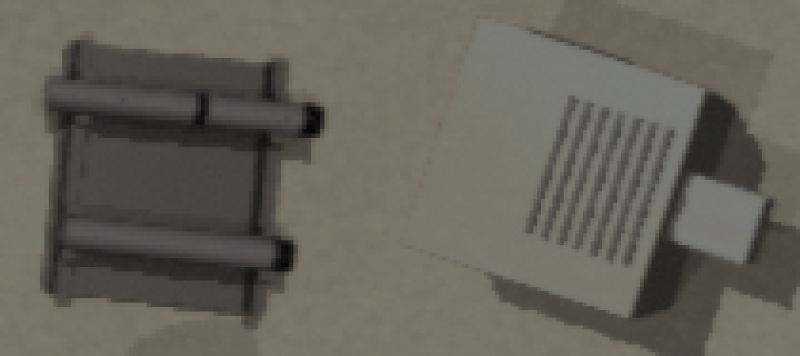

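View pics/z_scene.png

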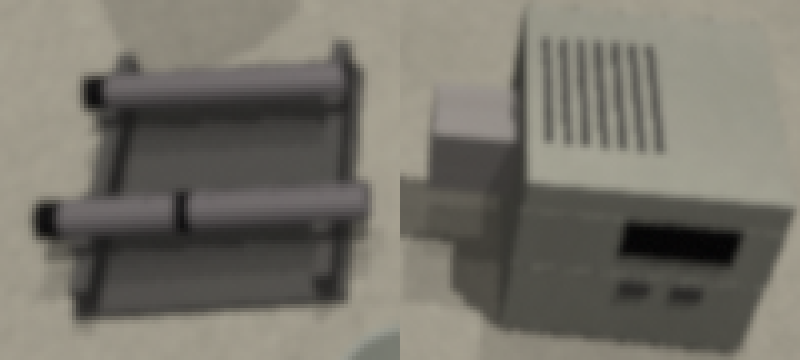

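```bash
cat > m.py <<'E'
from h import *
d=pickle.load(open('cap0.pkl','rb'))
t,s=d['top'],d['scene']
def edge(c,a,b,n=15,half=4):
    """subpixel max-gradient line between rough a,b (px)"""
    g=cv2.GaussianBlur(cv2.cvtColor(c['image'],cv2.COLOR_RGB2GRAY).astype(np.float32),(0,0),.7)
    a,b=np.array(a,float),np.array(b,float);u=(b-a)/np.linalg.norm(b-a);nn=np.array([-u[1],u[0]])
    o=np.arange(-half,half+.01,.1);P=[]
    for f in np.linspace(.15,.85,n):
        p=a+f*(b-a)+o[:,None]*nn
        v=cv2.remap(g,p[:,0].astype(np.float32)[None],p[:,1].astype(np.float32)[None],cv2.INTER_LINEAR)[0]
        G=np.abs(np.gradient(cv2.GaussianBlur(v[None],(0,0),3)[0]));G=G*np.exp(-(o/3)**2);k=np.argmax(G);P.append(p[k])
    P=np.array(P,np.float32);vx,vy,x,y=cv2.fitLine(P,cv2.DIST_HUBER,0,.01,.01).ravel()
    r=np.abs((P-[x,y])@np.array([-vy,vx]));return np.array([x,y]),np.array([vx,vy]),np.median(r)
def X(l,m):
    A=np.c_[l[1],-m[1]];k=np.linalg.solve(A,m[0]-l[0]);return l[0]+k[0]*l[1]
E
python3 - <<'E'
from m import *
C=np.array([[480,16],[705,88],[630,318],[403,245]])/3.82+[184.6,149.6]
L=[edge(t,C[i],C[(i+1)%4]) for i in range(4)]
print([round(float(l[2]),2) for l in L])
P=np.array([X(L[i-1],L[i]) for i in range(4)]);print(C.round(1).tolist(),P.round(1).tolist())
W=onz(t,P,.145);print(W.round(4)); print([np.linalg.norm(W[i]-W[(i+1)%4]).round(4) for i in range(4)])
for i in range(4):
    e=W[(i+1)%4]-W[i];print(np.degrees(np.arctan2(e[1],e[0])))
print('centre',W.mean(0))
# block top
B=np.array([[690,176],[770,202],[748,264],[668,240]])/3.82+[184.6,149.6]
L=[edge(t,B[i],B[(i+1)%4],half=3) for i in range(3)]
print([round(float(l[2]),2) for l in L]); Q=np.array([X(L[0],L[1]),X(L[1],L[2])]);print(B.round(1).tolist(),Q.round(1))
w=onz(t,Q,.12);print(w,np.linalg.norm(w[0]-w[1]),'mid',w.mean(0)); e=w[0]-w[1];print(np.degrees(np.arctan2(e[1],e[0])))
# scene
H=np.array([[530,8],[795,208],[500,183]])
S=np.array([[437,85],[515,88],[516,138],[430,133]])/np.array([3.333,3.6])+[369.65-120,139.65]
L=[edge(s,S[i],S[(i+1)%4],half=2.5) for i in range(4)]
P2=np.array([X(L[2],L[3]),X(L[3],L[0])]);print(S.round(1).tolist(),P2.round(1));w=onz(s,P2,.12);print('scene block',w,np.linalg.norm(w[0]-w[1]),w.mean(0))
E
```

```text
[0.39, 0.77, 0.72, 1.16]
[[310.3, 153.8], [369.2, 172.6], [349.5, 232.8], [290.1, 213.7]] [[311.29998779296875, 152.8000030517578], [370.29998779296875, 172.8000030517578], [348.70001220703125, 232.8000030517578], [289.79998779296875, 215.0]]
[[ 0.68    0.0939  0.145 ]
 [ 0.6263 -0.0632  0.145 ]
 [ 0.4676 -0.0053  0.145 ]
 [ 0.5142  0.1505  0.145 ]]
[np.float64(0.166), np.float64(0.169), np.float64(0.1626), np.float64(0.1752)]
-108.87888879930935
159.96859839748615
73.33968615176538
-18.83449566857239
centre [0.57202908 0.04399228 0.145     ]
[0.33, 0.63, 0.35]
[[365.2, 195.7], [386.2, 202.5], [380.4, 218.7], [359.5, 212.4]] [[388.3 204.5]
 [376.8 217.8]]
[[ 0.54285778 -0.11387945  0.12      ]
 [ 0.50674007 -0.08248526  0.12      ]] 0.04785482814596785 mid [ 0.52479893 -0.09818236  0.12      ]
-40.99777991913
[[380.8, 163.3], [404.2, 164.1], [404.5, 178.0], [378.7, 176.6]] [[377.9 176.8]
 [379.7 163.4]]
scene block [[0.55033837 0.17488934 0.12      ]
 [0.50647614 0.19149086 0.12      ]] 0.046898884473391834 [0.52840726 0.1831901  0.12      ]
```

```bash
cat > m2.py <<'E'
from m import *
def quad(c,C,z,half=3):
    L=[edge(c,C[i],C[(i+1)%4],half=half) for i in range(4)]
    P=np.array([X(L[i-1],L[i]) for i in range(4)]);W=onz(c,P,z)
    print('resid',[round(float(l[2]),2) for l in L],'px',P.round(1).tolist());print(W.round(4).tolist(),'len',[np.linalg.norm(W[i]-W[(i+1)%4]).round(4) for i in range(4)])
    print('ang',[np.degrees(np.arctan2(*(W[(i+1)%4]-W[i])[1::-1])).round(2) for i in range(4)],'ctr',W.mean(0).round(4))
    return W
E
python3 - <<'E'
from m2 import *
f=lambda A:(np.array(A)-[400,0])/3.82+[184.6,149.6]
print('housing top');quad(t,f([[480,16],[705,88],[630,318],[403,245]]),.145)
print('block top');quad(t,f([[690,176],[770,202],[748,264],[668,240]]),.12,2.5)
g=lambda A:(np.array(A)-[400,0])/np.array([3.333,3.6])+[369.65,139.65]
print('scene housing');quad(s,g([[528,5],[690,3],[795,208],[522,183]])if 0 else np.array([[407,145],[482,147.5],[487,197],[402,191]]),.145)
print('scene block');quad(s,g([[437,85],[515,88],[516,138],[430,133]]),.12,2.5)
E
python3 - <<'E'
from m import *
cv2.imwrite('pics/z_h.png',cv2.resize(s['image'][135:245,370:500,::-1],(780,600*110*6//660//1*1),interpolation=3)[:600])
E
```

```text
housing top
resid [0.1, 0.05, 0.23, 0.01] px [[205.60000610351562, 153.89999389648438], [264.70001220703125, 172.8000030517578], [244.60000610351562, 233.10000610351562], [185.89999389648438, 212.60000610351562]]
[[0.6774, 0.3781, 0.145], [0.6265, 0.2183, 0.145], [0.4662, 0.2701, 0.145], [0.52, 0.4279, 0.145]] len [np.float64(0.1677), np.float64(0.1684), np.float64(0.1667), np.float64(0.1651)]
ang [np.float64(-107.7), np.float64(162.08), np.float64(71.16), np.float64(-17.57)] ctr [0.5725 0.3236 0.145 ]
block top
resid [0.12, 0.13, 0.12, 0.13] px [[261.1000061035156, 194.89999389648438], [280.8999938964844, 201.1999969482422], [275.1000061035156, 218.6999969482422], [255.3000030517578, 212.39999389648438]]
[[0.5686, 0.2321, 0.12], [0.5515, 0.1779, 0.12], [0.5039, 0.1931, 0.12], [0.521, 0.2474, 0.12]] len [np.float64(0.0569), np.float64(0.05), np.float64(0.057), np.float64(0.05)]
ang [np.float64(-107.45), np.float64(162.24), np.float64(72.47), np.float64(-17.88)] ctr [0.5362 0.2126 0.12  ]
scene housing
resid [1.22, 0.26, 0.14, 0.34] px [[404.8999938964844, 147.39999389648438], [479.70
[... 200 characters left out ...]
]] len [np.float64(0.1821), np.float64(0.1806), np.float64(0.1783), np.float64(0.1455)]
ang [np.float64(83.61), np.float64(-19.44), np.float64(-107.51), np.float64(160.23)] ctr [0.576  0.3195 0.145 ]
scene block
resid [0.04, 0.13, 0.14, 0.1] px [[379.6000061035156, 163.39999389648438], [403.3999938964844, 163.60000610351562], [404.3999938964844, 178.8000030517578], [377.8999938964844, 176.8000030517578]]
[[0.5065, 0.1914, 0.12], [0.5177, 0.2468, 0.12], [0.5683, 0.2328, 0.12], [0.5503, 0.1749, 0.12]] len [np.float64(0.0565), np.float64(0.0525), np.float64(0.0606), np.float64(0.0469)]
ang [np.float64(78.55), np.float64(-15.39), np.float64(-107.2), np.float64(159.47)] ctr [0.5357 0.2115 0.12  ]
```

View pics/z_h.png

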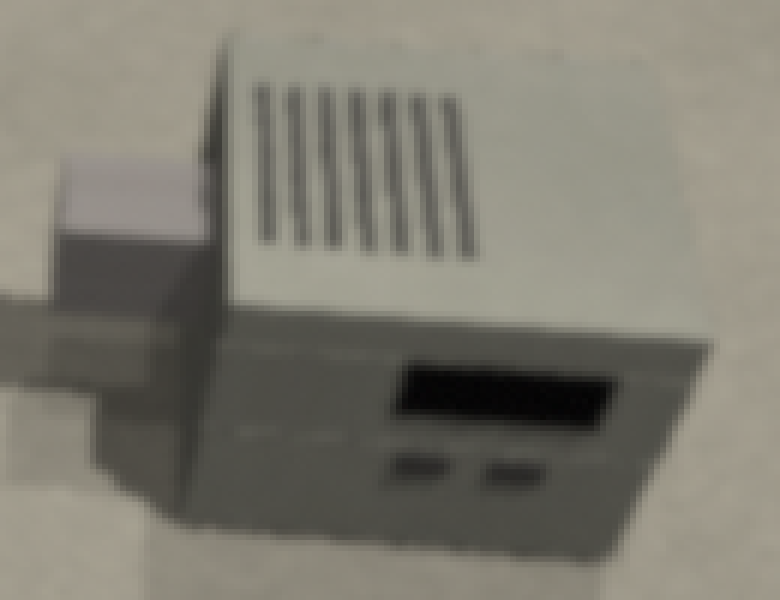

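```bash
python3 - <<'E'
from m2 import *
f=lambda A:(np.array(A))/4.444+[379.6,149.6]
g=lambda A:(np.array(A))/4.0+[159.6,199.6]
def ax(c,up,lo,ends,band,z):
    # edges then midline
    l,m=edge(c,*up,half=2),edge(c,*lo,half=2)
    if l[1]@m[1]<0: m=(m[0],-m[1],m[2])
    u=l[1]+m[1];u/=np.linalg.norm(u);p=(l[0]+m[0])/2;n=np.array([-u[1],u[0]])
    print('res',l[2],m[2],'width px',abs((m[0]-l[0])@n))
    g_=cv2.cvtColor(c['image'],cv2.COLOR_RGB2GRAY).astype(np.float32)
    # profile along the axis averaged across +-2px
    k=np.arange(-60,60,.1);pr=0
    for o in np.arange(-1.5,1.6,.5):
        q_=p+o*n+k[:,None]*u;pr=pr+cv2.remap(g_,q_[:,0].astype(np.float32)[None],q_[:,1].astype(np.float32)[None],cv2.INTER_LINEAR)[0]
    pr/=7
    kb=(np.array(band)-p)@u;sel=abs(k-kb)<4;w=np.clip(np.percentile(pr[abs(k-kb)<6],85)-pr[sel],0,None);kb=(w*k[sel]).sum()/w.sum()
    G=np.abs(np.gradient(cv2.GaussianBlur(pr[None],(0,0),4)[0]));E=[]
    for e in ends:
        ke=(np.array(e)-p)@u;s_=np.where(abs(k-ke)<3)[0];E.append(k[s_[np.argmax(G[s_])]])
    px=np.array([p+kb*u]+[p+e*u for e in E]);W=onz(c,px,z);print('px',px.round(1).tolist());print('band,tip,end',W.round(4).tolist())
    print('L',np.linalg.norm(W[1]-W[2]),'tip-band',np.linalg.norm(W[1]-W[0]),'ang',np.degrees(np.arctan2(*(W[1]-W[2])[1::-1])))
ax(t,f([[50,78],[320,103]]),f([[50,116],[315,138]]),f([[46,96],[322,121]]),f([202,107]),.041)
ax(s,g([[50,202],[365,182]]),g([[50,235],[365,215]]),g([[368,198],[35,220]]),g([181,211]),.041)
E
```

```text
res 0.09605986 0.091416836 width px 6.118279
px [[425.0, 174.2], [389.4, 170.9], [452.3, 176.8]]
band,tip,end [[0.6332, -0.2339, 0.041], [0.6431, -0.13, 0.041], [0.6257, -0.3132, 0.041]]
L 0.1840708457360447 tip-band 0.10437461182719934 ang 84.5870771719247
res 0.11870076 0.15475869 width px 7.815046
px [[204.7, 252.0], [252.4, 249.1], [168.1, 254.2]]
band,tip,end [[0.6322, -0.2345, 0.041], [0.6438, -0.1304, 0.041], [0.6234, -0.3135, 0.041]]
L 0.18421189899709037 tip-band 0.10473162184494876 ang 83.65245410672756
```

```bash
python3 - <<'E'
from m2 import *
crop(t,382,152,80,72,9,'pics/z_r.png')
crop(s,165,203,95,80,8,'pics/z_rs.png')
E
```

```text
(no output)
```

View pics/z_r.png

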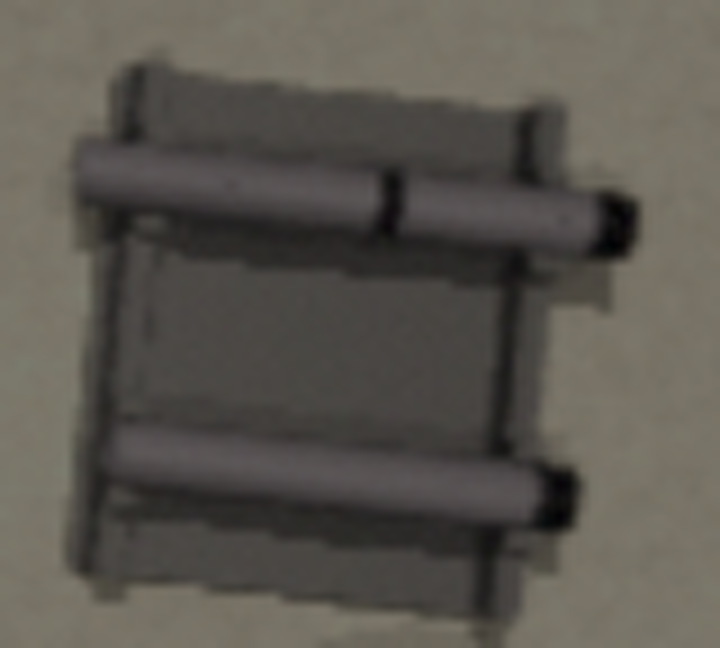

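View pics/z_rs.png

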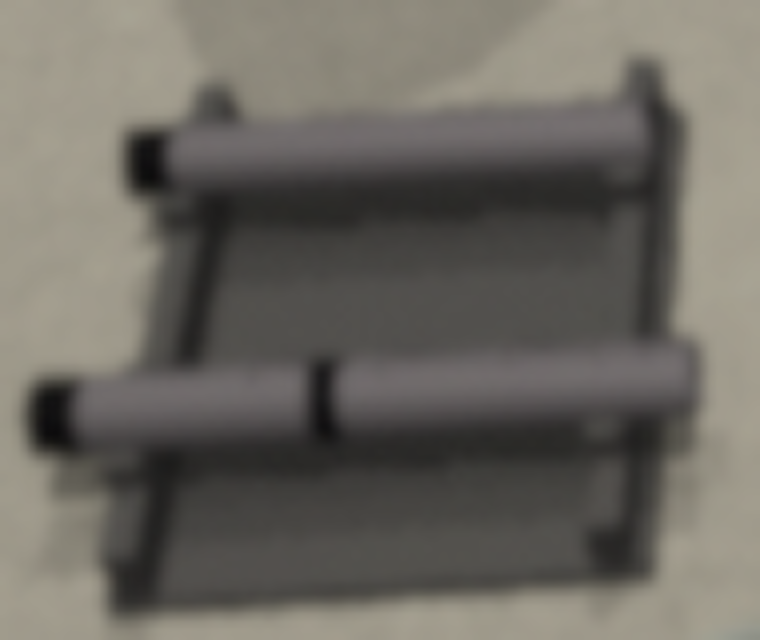

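```bash
python3 - <<'E'
from m2 import *
f=lambda A:np.array(A)/9+[381.55,151.55]
print('plate');W=quad(t,f([[115,65],[565,100],[520,620],[68,570]]),.008,2)
W=onz(t,f([[115,65],[565,100],[520,620],[68,570]]),.008);c=W.mean(0);print('rough ctr',c,[np.linalg.norm(W[i]-W[(i+1)%4]).round(3) for i in range(4)])
u=np.array([np.cos(np.radians(84.5)),np.sin(np.radians(84.5)),0]);n=np.array([u[1],-u[0],0])
band=np.array([.632,-.2335,.041]);print('band in rest y,x',(band-c)@u,(band-c)@n)
e=onz(t,f([[530,160],[524,255]]),.04);print('inner edge y z.04',(e-c)@u); e=onz(t,f([[530,160],[524,255]]),.03);print((e-c)@u)
# scene: bar inner-bottom at z=.008 right side of dark
g=lambda A:np.array(A)/8+[164.55,202.55]
e=onz(s,g([[195,360],[170,455]]),.008);print('scene inner base',(e-c)@u)
W=onz(s,g([[112,612],[652,575]]),.008);print('scene near corners y',(W-c)@u,(W-c)@n)
E
```

```text
plate
resid [0.15, 0.19, 0.14, 0.23] px [[393.70001220703125, 158.60000610351562], [444.79998779296875, 164.1999969482422], [438.8999938964844, 221.3000030517578], [389.1000061035156, 215.10000610351562]]
[[0.6842, -0.1485, 0.008], [0.6671, -0.3019, 0.008], [0.4952, -0.2816, 0.008], [0.5134, -0.1329, 0.008]] len [np.float64(0.1544), np.float64(0.1731), np.float64(0.1498), np.float64(0.1716)]
ang [np.float64(-96.36), np.float64(173.28), np.float64(83.03), np.float64(-5.21)] ctr [ 0.59   -0.2162  0.008 ]
rough ctr [ 0.5918133  -0.21666694  0.008     ] [np.float64(0.151), np.float64(0.175), np.float64(0.151), np.float64(0.17)]
band in rest y,x -0.012903844024092065 0.041615063173713836
inner edge y z.04 [-0.05691893 -0.05746845]
[-0.05971323 -0.06026776]
scene inner base [-0.06245316 -0.0646173 ]
scene near corners y [-0.07252063  0.07391107] [0.08520132 0.08637294]
```

```bash
cat > go.py <<'E'
from h import *
import sys
from cell import env
def plan(pos,yawdir,pitch=0):
    """pos TCP; yawdir: direction (deg) of tube axis in world; returns rotvec (tool) and shift in tool axes after the turn, in row units"""
    s=env.sense();R0=q(s['eef_rot']);p=s['ee_pos']
    best=None
    for sg in(1,-1):
        a=np.radians(yawdir);u=np.array([np.cos(a),np.sin(a),0]);x=np.array([0,0,-1.]);z=sg*u;y=np.cross(z,x)
        Rt=R.from_matrix(np.c_[x,y,z]);rv=(R0.inv()*Rt).as_rotvec()
        if best is None or np.linalg.norm(rv)<np.linalg.norm(best[0]):best=(rv,Rt,sg)
    rv,Rt,sg=best
    print('t',round(s['t'],2),'p',p.round(4),'open',round(s['opening'],4),'F',s['force'].round(1),'T',s['torque'].round(2),'j6',s['joint_pos'][5].round(2))
    print('tool axes now\n',R0.as_matrix().round(3))
    print('turn units',(rv/.08).round(2),'sg',sg,'shift units after turn',(Rt.inv().apply(np.array(pos)-p)/.025).round(2))
E
python3 - <<'E'
from go import *
u=np.array([np.cos(np.radians(84.5)),np.sin(np.radians(84.5)),0])
g=np.array([.632,-.2335,0])-.03*u;print(g)
plan(g+[0,0,.15],84.5)
E
```

```text
[ 0.62912463 -0.26336189  0.        ]
t 0.1 p [ 0.2482 -0.5728  0.2302] open 0.0858 F [-0.6  0.5  0.5] T [-0.    0.02 -0.03] j6 -0.07
tool axes now
 [[-0.001  0.397 -0.918]
 [ 0.002 -0.918 -0.397]
 [-1.    -0.002 -0.   ]]
turn units [-13.33  -0.02   0.02] sg -1 shift units after turn [  3.21  13.98 -13.78]
```

Call:
move_arm([
  [0, 0, 0, -1, 0, 0, -1],
  [0, 0, 0, -1, 0, 0, -1],
  [0, 0, 0, -1, 0, 0, -1],
  [0, 0, 0, -1, 0, 0, -1],
  [0, 0, 0, -1, 0, 0, -1],
  [0, 0, 0, -1, 0, 0, -1],
  [0, 0, 0, -1, 0, 0, -1],
  [0, 0, 0, -1, 0, 0, -1],
  [0, 0, 0, -1, 0, 0, -1],
  [0, 0, 0, -1, 0, 0, -1],
  [0, 0, 0, -1, 0, 0, -1],
  [0, 0, 0, -1, 0, 0, -1],
])

```text
t: 1.1
ee_pos: [0.2482, -0.573, 0.2305]
eef_rot: [0.448, 0.547, 0.449, -0.547]
force: [-0.0, -0.7, 0.2]
opening: 0.0856
```

Call:
move_arm([
  [0, 0.9, -0.9, -1, 0, 0, -1],
  [0, 1, -1, -0.33, 0, 0, -1],
  [0, 1, -1, 0, 0, 0, -1],
  [0, 1, -1, 0, 0, 0, -1],
  [0, 1, -1, 0, 0, 0, -1],
  [0, 1, -1, 0, 0, 0, -1],
  [0, 1, -1, 0, 0, 0, -1],
  [0, 1, -1, 0, 0, 0, -1],
  [0, 1, -1, 0, 0, 0, -1],
  [0, 1, -1, 0, 0, 0, -1],
  [0, 1, -1, 0, 0, 0, -1],
  [0, 1, -1, 0, 0, 0, -1],
])

```text
t: 2.1
ee_pos: [0.5764, -0.3077, 0.2306]
eef_rot: [-0.475, -0.523, -0.476, 0.523]
force: [-0.3, -0.7, -0.1]
opening: 0.0853
```

```bash
python3 - <<'E'
from go import *
plan([.629,-.2635,.15],84.5)
E
```

```text
t 2.1 p [ 0.5764 -0.3077  0.2306] open 0.0853 F [-0.3 -0.7 -0.1] T [-0.02  0.    0.03] j6 -0.46
tool axes now
 [[-0.001  0.995 -0.095]
 [ 0.001 -0.095 -0.995]
 [-1.    -0.001 -0.   ]]
turn units [ 0.01 -0.01  0.01] sg -1 shift units after turn [ 3.22  1.93 -1.96]
```

Call:
move_arm([
  [0, 0.98, -1, 0, 0, 0, -1],
  [0, 0.95, -0.96, 0, 0, 0, -1],
  [1, 0, 0, 0, 0, 0, -1],
  [1, 0, 0, 0, 0, 0, -1],
  [1, 0, 0, 0, 0, 0, -1],
  [0, 0, 0, 0, 0, 0, -1],
])

```text
t: 2.6
ee_pos: [0.6239, -0.2623, 0.1489]
eef_rot: [-0.471, -0.521, -0.48, 0.525]
force: [-0.8, 0.3, -0.0]
opening: 0.0852
```

```bash
python3 - <<'E'
from go import *
plan([.629,-.2635,.020],84.5)
for n in('scene','top'):
    c=env.capture(n);pickle.dump(c,open(n+'1.pkl','wb'));P=proj(c,[env.sense()['ee_pos']]);print(P)
    u,v=P[0].astype(int);x,y=max(u-65,0),max(v-50,0);crop(c,x,y,130,100,6,f'pics/{n}1.png')
E
```

```text
t 2.6 p [ 0.6239 -0.2623  0.1489] open 0.0852 F [-0.8  0.3 -0. ] T [ 0.01  0.01 -0.01] j6 -0.37
tool axes now
 [[-0.012  0.995 -0.095]
 [ 0.006 -0.095 -0.995]
 [-1.    -0.012 -0.005]]
turn units [ 0.02 -0.06  0.15] sg -1 shift units after turn [5.16 0.21 0.03]
[[177.43289897 218.88579822]]
[[447.60939139 172.13351209]]
```

View pics/scene1.png

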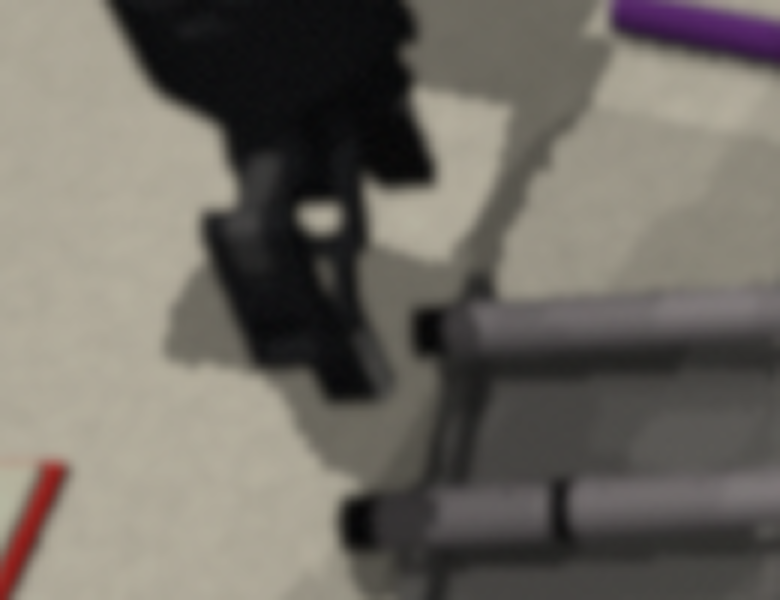

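View pics/top1.png

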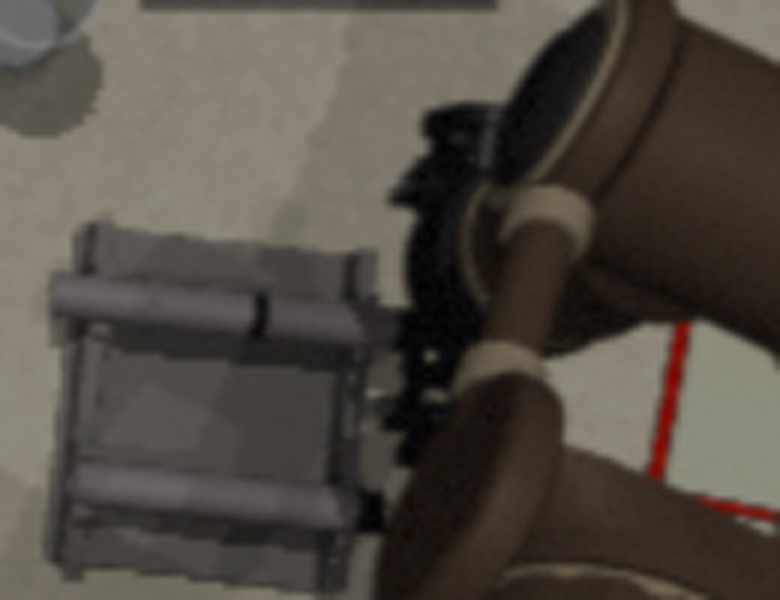

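Both views show the open gripper above the tube, about 30 mm behind the band and aligned with it. I'll read the state again before descending.

Call:
move_arm([
  [0, 0, 0, 0, 0, 0, -1],
  [0, 0, 0, 0, 0, 0, -1],
])

```text
t: 2.87
ee_pos: [0.6296, -0.266, 0.1588]
eef_rot: [0.477, 0.524, 0.474, -0.523]
force: [0.1, 0.5, 0.5]
opening: 0.0853
```

```bash
python3 - <<'E'
from go import *
plan([.629,-.2635,.020],84.5);print(env.sense()['joint_pos'],env.sense()['qd'])
E
```

```text
t 2.87 p [ 0.6296 -0.266   0.1588] open 0.0853 F [0.1 0.5 0.5] T [ 0.04 -0.03 -0.02] j6 -0.37
tool axes now
 [[ 0.004  0.995 -0.096]
 [-0.002 -0.096 -0.995]
 [-1.     0.004  0.001]]
turn units [ 0.    0.02 -0.05] sg -1 shift units after turn [ 5.55 -0.03 -0.1 ]
[-4.63474188e-01  4.84301651e-01  1.54275760e+00  6.11180610e-06
  1.11049265e+00 -3.67484004e-01] [-0.0005559  -0.00647156 -0.00185123  0.00100351 -0.0035197  -0.00072498]
```

Call:
move_arm([
  [0.6, -0.03, -0.1, 0, 0, -0.05, -1],
  [0.6, 0, 0, 0, 0, 0, -1],
  [0.6, 0, 0, 0, 0, 0, -1],
  [0.6, 0, 0, 0, 0, 0, -1],
  [0.6, 0, 0, 0, 0, 0, -1],
  [0.6, 0, 0, 0, 0, 0, -1],
  [0.6, 0, 0, 0, 0, 0, -1],
  [0.4, 0, 0, 0, 0, 0, -1],
  [0.4, 0, 0, 0, 0, 0, -1],
  [0, 0, 0, 0, 0, 0, -1],
  [0, 0, 0, 0, 0, 0, -1],
])

```text
t: 3.78
ee_pos: [0.6269, -0.2623, 0.0304]
eef_rot: [-0.474, -0.522, -0.477, 0.524]
force: [-0.1, 0.7, 0.3]
opening: 0.0853
```

```bash
python3 - <<'E'
from go import *
plan([.629,-.2635,.020],84.5)
for n in('scene','top'):
    c=env.capture(n);P=proj(c,[env.sense()['ee_pos']]);print(P)
    u,v=P[0].astype(int);x,y=max(u-65,0),max(v-50,0);crop(c,x,y,130,100,6,f'pics/{n}2.png')
E
```

```text
t 3.78 p [ 0.6269 -0.2623  0.0304] open 0.0853 F [-0.1  0.7  0.3] T [ 0.05 -0.02  0.02] j6 -0.36
tool axes now
 [[-0.005  0.995 -0.095]
 [ 0.001 -0.095 -0.995]
 [-1.    -0.005 -0.   ]]
turn units [ 0.   -0.01  0.06] sg -1 shift units after turn [0.42 0.09 0.04]
[[192.77197154 254.83538048]]
[[434.19486668 176.23701885]]
```

View pics/scene2.png

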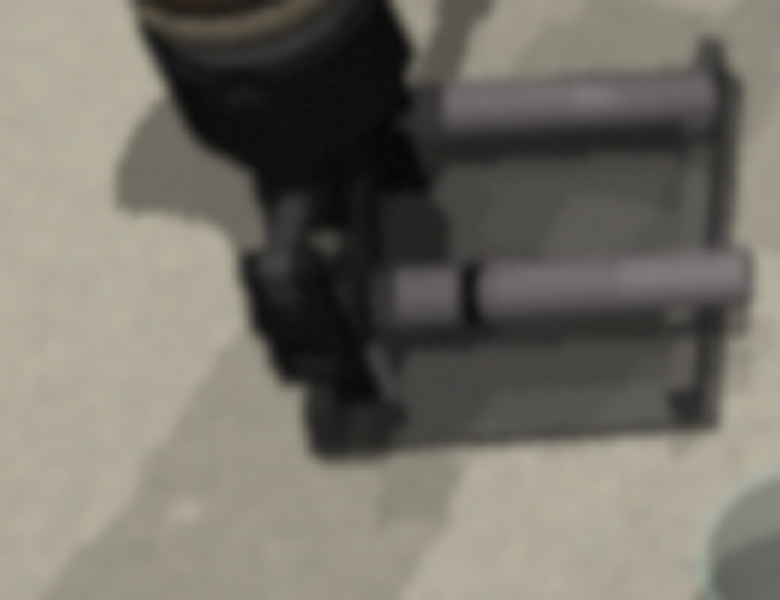

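The fingers straddle the tube behind the band and nothing is touching. I'll make a small correction and then close.

Call:
move_arm([
  [0.2, 0, 0, 0, 0, 0, -1],
  [0, 0, 0, 0, 0, 0, -1],
  [0, 0, 0, 0, 0, 0, -1],
  [0, 0, 0, 0, 0, 0, -1],
], grip_force=45)

```text
t: 4.22
ee_pos: [0.6274, -0.2625, 0.0266]
eef_rot: [-0.475, -0.522, -0.476, 0.524]
force: [-0.1, -0.3, 0.0]
opening: 0.0853
```

Call:
move_arm([
  [0.2, 0.05, 0, 0, 0, 0.03, -1],
  [0, 0, 0, 0, 0, 0, -0.3],
  [0, 0, 0, 0, 0, 0, 0],
  [0, 0, 0, 0, 0, 0, 0.4],
  [0, 0, 0, 0, 0, 0, 1],
  [0, 0, 0, 0, 0, 0, 1],
  [0, 0, 0, 0, 0, 0, 1],
  [0, 0, 0, 0, 0, 0, 1],
  [0, 0, 0, 0, 0, 0, 1],
  [0, 0, 0, 0, 0, 0, 1],
], grip_force=45)

```text
t: 5.05
ee_pos: [0.6296, -0.2628, 0.0218]
eef_rot: [0.476, 0.523, 0.475, -0.523]
force: [2.8, 0.5, 0.3]
opening: 0.0204
```

```bash
python3 - <<'E'
from go import *
plan([.629,-.2635,.020],84.5)
E
```

```text
t 5.05 p [ 0.6296 -0.2628  0.0218] open 0.0204 F [2.8 0.5 0.3] T [-0.03 -0.5  -0.12] j6 -0.36
tool axes now
 [[ 0.001  0.995 -0.096]
 [-0.001 -0.096 -0.995]
 [-1.     0.001  0.   ]]
turn units [ 0.    0.01 -0.01] sg -1 shift units after turn [ 0.07 -0.02  0.03]
```

Call:
move_arm([
  [-0.4, 0, 0, 0, 0, 0, 1],
  [-0.6, 0, 0, 0, 0, 0, 1],
  [-0.8, 0, 0, 0, 0, 0, 1],
  [-0.8, 0, 0, 0, 0, 0, 1],
  [-0.8, 0, 0, 0, 0, 0, 1],
  [-0.8, 0, 0, 0, 0, 0, 1],
  [-0.8, 0, 0, 0, 0, 0, 1],
  [-0.6, 0, 0, 0, 0, 0, 1],
  [-0.4, 0, 0, 0, 0, 0, 1],
  [0, 0, 0, 0, 0, 0, 1],
  [0, 0, 0, 0, 0, 0, 1],
  [0, 0, 0, 0, 0, 0, 1],
])

```text
t: 6.05
ee_pos: [0.6275, -0.2621, 0.17]
eef_rot: [-0.474, -0.522, -0.477, 0.524]
force: [-0.9, 0.3, -1.6]
opening: 0.0208
```

```bash
python3 - <<'E'
from go import *
plan([.629,-.2635,.17],72.4)
for n in('scene','top'):
    c=env.capture(n);pickle.dump(c,open(n+'3.pkl','wb'));P=proj(c,[env.sense()['ee_pos']]);print(P)
    u,v=P[0].astype(int);x,y=max(u-45,0),max(v-50,0);print(x,y);crop(c,x,y,130,100,6,f'pics/{n}3.png')
E
```

```text
t 6.05 p [ 0.6275 -0.2621  0.17  ] open 0.0208 F [-0.9  0.3 -1.6] T [-0.02 -0.02  0.03] j6 -0.36
tool axes now
 [[-0.004  0.995 -0.095]
 [ 0.001 -0.095 -0.995]
 [-1.    -0.004 -0.001]]
turn units [ 2.65 -0.    0.06] sg -1 shift units after turn [-0.    0.07  0.03]
[[175.4572098  213.76882696]]
130 163
[[448.46263639 171.34365792]]
403 121
```

View pics/scene3.png

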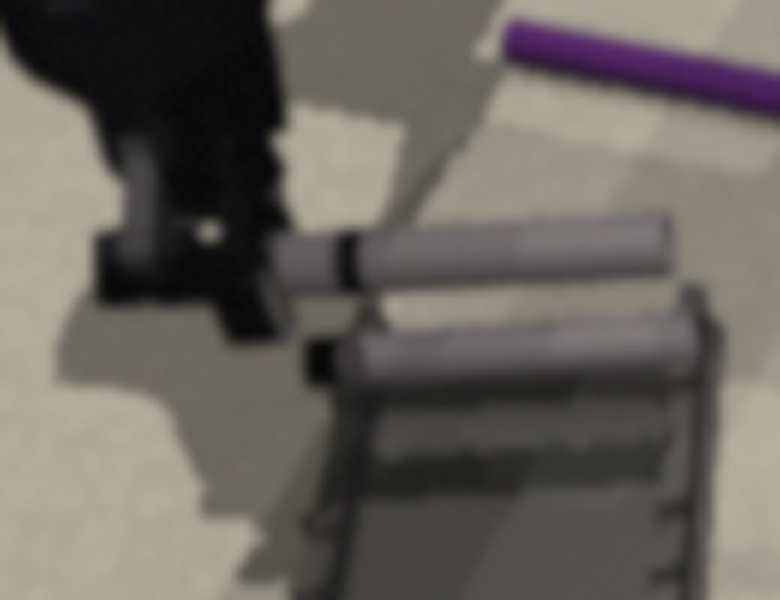

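View pics/top3.png

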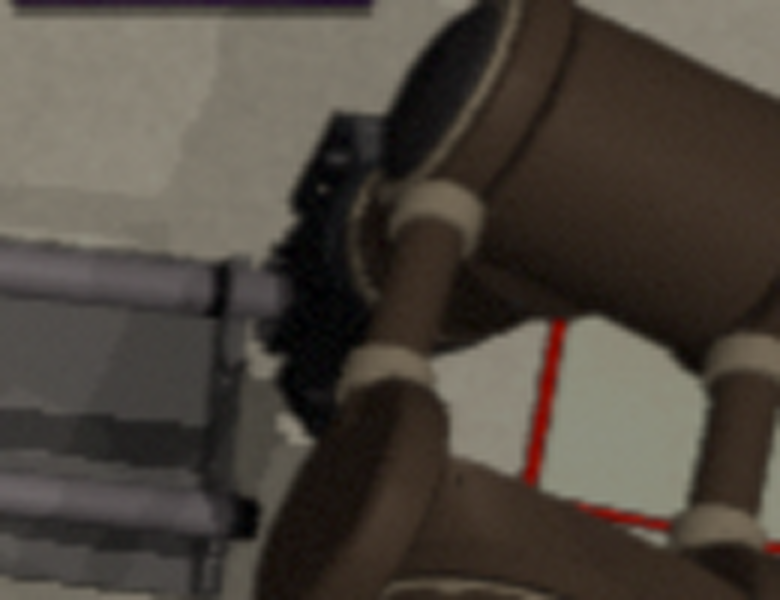

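The tube is held level and lifted clear. Next I'll turn it to the bore heading and carry it to a point 30 mm short of the mouth.

Call:
move_arm([
  [0, 0, 0, 0.85, 0, 0, 1],
  [0, 0, 0, 0.9, 0, 0.06, 1],
  [0, -0.4, -0.4, 0.9, 0, 0, 1],
  [0, -0.8, -0.8, 0, 0, 0, 1],
  [0, -1, -1, 0, 0, 0, 1],
  [0, -1, -1, 0, 0, 0, 1],
  [0, -1, -1, 0, 0, 0, 1],
  [0, -1, -1, 0, 0, 0, 1],
  [0, -1, -1, 0, 0, 0, 1],
  [0, -1, -1, 0, 0, 0, 1],
  [0, -0.8, -0.8, 0, 0, 0, 1],
  [0, -0.4, -0.4, 0, 0, 0, 1],
])

```text
t: 7.15
ee_pos: [0.488, 0.0033, 0.1692]
eef_rot: [-0.418, -0.57, -0.419, 0.571]
force: [1.0, -0.0, -1.4]
opening: 0.021
```

Call:
move_arm([
  [0, 0, 0, 0, 0, 0, 1],
  [0, 0, 0, 0, 0, 0, 1],
  [0, 0, 0, 0, 0, 0, 1],
])

```text
t: 7.4
ee_pos: [0.4922, -0.0002, 0.1707]
eef_rot: [0.419, 0.572, 0.416, -0.57]
force: [0.1, 0.6, -2.1]
opening: 0.0207
```

```bash
python3 - <<'E'
from go import *
plan([.4797,.0325,.17],72.4)
for n in('scene','top'):
    c=env.capture(n);pickle.dump(c,open(n+'4.pkl','wb'));P=proj(c,[env.sense()['ee_pos']]);print(P)
    u,v=P[0].astype(int);x,y=max(u-(100 if n=='top' else 35),0),max(v-50,0);print(x,y);crop(c,x,y,130,100,6,f'pics/{n}4.png')
E
```

```text
t 7.4 p [ 4.922e-01 -2.000e-04  1.707e-01] open 0.0207 F [ 0.1  0.6 -2.1] T [-0.11  0.01 -0.03] j6 0.22
tool axes now
 [[ 0.004  0.953 -0.303]
 [-0.002 -0.303 -0.953]
 [-1.     0.004  0.   ]]
turn units [-0.01  0.   -0.05] sg -1 shift units after turn [ 0.03 -0.87 -1.09]
[[298.16389903 153.13495513]]
263 103
[[347.2290142  223.68851255]]
247 173
```

View pics/scene4.png

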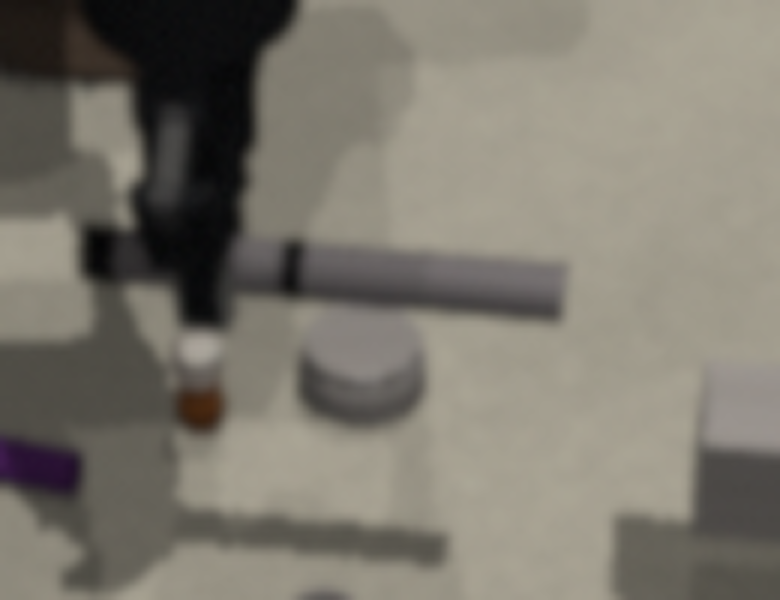

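View pics/top4.png

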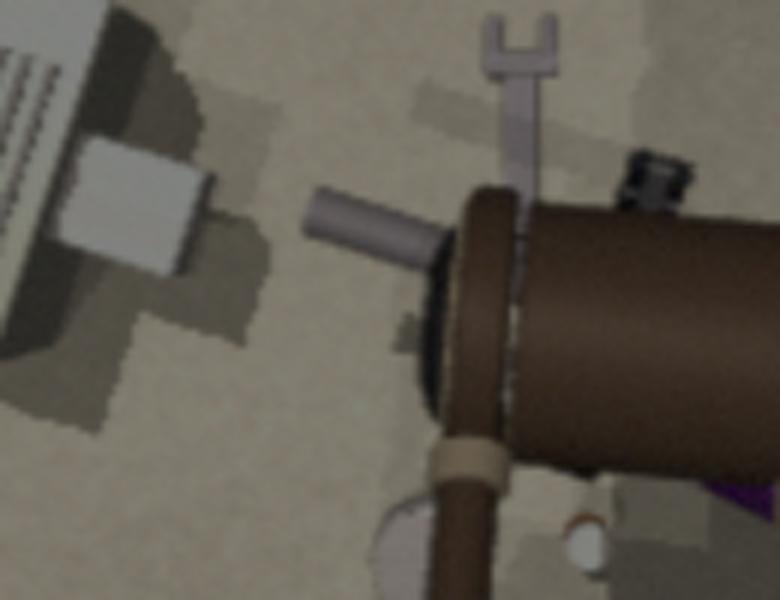

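```bash
cat > tri.py <<'E'
from m import *
def mid(c,up,lo):
    l,m=edge(c,*up,half=2),edge(c,*lo,half=2)
    if l[1]@m[1]<0: m=(m[0],-m[1],0)
    u=l[1]+m[1];u/=np.linalg.norm(u);n=np.array([-u[1],u[0]]);print('res',l[2],m[2],'w',abs((m[0]-l[0])@n).round(2));return (l[0]+m[0])/2,u
def plane(c,L):
    o,d=ray(c,[L[0],L[0]+20*L[1]]);n=np.cross(d[0],d[1]);return o,n/np.linalg.norm(n)
def axis3d(cs,Ls,ct,Lt):
    o1,n1=plane(cs,Ls);o2,n2=plane(ct,Lt);D=np.cross(n1,n2);D/=np.linalg.norm(D)
    P=np.linalg.lstsq(np.array([n1,n2,D]),np.array([n1@o1,n2@o2,0]),rcond=None)[0]
    if D[1]<0:D=-D
    return P,D
def onaxis(c,L,px,P,D):
    px=np.array(px,float);px=L[0]+((px-L[0])@L[1])*L[1]
    o,d=ray(c,px);d=d[0]; A=np.c_[D,-d];k=np.linalg.lstsq(A,o-P,rcond=None)[0];return P+k[0]*D
E
python3 - <<'E'
from tri import *
cs=pickle.load(open('scene4.pkl','rb'));ct=pickle.load(open('top4.pkl','rb'))
fs=lambda a:np.array(a)/6+[262.58,102.58];ft=lambda a:np.array(a)/6+[246.58,172.58]
Ls=mid(cs,fs([[310,243],[563,265]]),fs([[310,296],[558,320]]));Lt=mid(ct,ft([[325,186],[440,222]]),ft([[310,234],[425,268]]))
P,D=axis3d(cs,Ls,ct,Lt);print('D',D,'yaw',np.degrees(np.arctan2(D[1],D[0])),'pitch',np.degrees(np.arcsin(D[2])))
b=onaxis(cs,Ls,fs([291,269]),P,D);t1=onaxis(cs,Ls,fs([562,292]),P,D);t2=onaxis(ct,Lt,ft([313,210]),P,D)
print('band',b,'tip',t1,t2,np.linalg.norm(t1-b),np.linalg.norm(t2-b))
tcp=np.array([.4922,-.0002,.1707]);print('band-tcp along',(b-tcp)@D,'axis at tcp',P+((tcp-P)@D)*D-tcp)
E
```

```text
res 0.11165869 0.068624675 w 9.6
res 0.07385832 0.1116277 w 8.86
D [ 0.30639448  0.95187433 -0.00759481] yaw 72.15738935664646 pitch -0.43515491074782947
band [0.50264291 0.02821758 0.191058  ] tip [0.53339947 0.12376885 0.19029562] [0.53310706 0.1228604  0.19030287] 0.10038222700296845 0.09942785287315815
band-tcp along 0.030095001264289257 axis at tcp [ 0.00122197 -0.00022908  0.02058657]
```

Triangulation puts the tube level at yaw 72.2°, with the band 30.1 mm ahead of the TCP and the tip 100 mm from the band. All of this matches what is expected. Now I'll lower it to bore height, 30 mm outside.

Call:
move_arm([
  [0, -0.5, -0.5, 0, 0, -0.05, 1],
  [0, -0.4, -0.55, 0, 0, 0, 1],
  [0.4, 0, 0, 0, 0, 0, 1],
  [0.6, 0, 0, 0, 0, 0, 1],
  [0.6, 0, 0, 0, 0, 0, 1],
  [0.6, 0, 0, 0, 0, 0, 1],
  [0.6, 0, 0, 0, 0, 0, 1],
  [0.5, 0, 0, 0, 0, 0, 1],
  [0.4, 0, 0, 0, 0, 0, 1],
  [0, 0, 0, 0, 0, 0, 1],
  [0, 0, 0, 0, 0, 0, 1],
  [0, 0, 0, 0, 0, 0, 1],
])

```text
t: 8.5
ee_pos: [0.4786, 0.0321, 0.0785]
eef_rot: [0.417, 0.571, 0.417, -0.571]
force: [-0.3, -0.4, -2.3]
opening: 0.0209
```

Call:
move_arm([
  [0, 0, 0, 0, 0, 0, 1],
  [0, 0, 0, 0, 0, 0, 1],
])

```text
t: 8.67
ee_pos: [0.4787, 0.0324, 0.079]
eef_rot: [0.418, 0.571, 0.417, -0.57]
force: [0.6, -0.4, -2.4]
opening: 0.0208
```

```bash
python3 - <<'E'
from go import *
plan([.479,.0327,.0755],72.4)
E
```

```text
t 8.67 p [0.4787 0.0324 0.079 ] open 0.0208 F [ 0.6 -0.4 -2.4] T [-0.04  0.01 -0.01] j6 0.28
tool axes now
 [[ 0.001  0.953 -0.303]
 [ 0.    -0.303 -0.953]
 [-1.     0.001 -0.001]]
turn units [-0.01 -0.01 -0.01] sg -1 shift units after turn [ 0.14  0.01 -0.01]
```

Call:
move_arm([
  [0.14, 0, 0, 0, 0, 0, 1],
  [0, 0, 0, 0, 0, 0, 1],
  [0, 0, 0, 0, 0, 0, 1],
])

```text
t: 8.92
ee_pos: [0.4776, 0.0326, 0.0746]
eef_rot: [-0.417, -0.57, -0.418, 0.571]
force: [1.3, 0.0, -1.6]
opening: 0.0207
```

```bash
python3 - <<'E'
from go import *
plan([.479,.0327,.0755],72.4)
for n,(x,y) in dict(scene=(290,130),top=(235,165)).items():
    c=env.capture(n);pickle.dump(c,open(n+'5.pkl','wb'));crop(c,x,y,130,100,6,f'pics/{n}5.png')
E
```

```text
t 8.92 p [0.4776 0.0326 0.0746] open 0.0207 F [ 1.3  0.  -1.6] T [-0.09  0.07  0.02] j6 0.28
tool axes now
 [[-0.001  0.953 -0.303]
 [ 0.    -0.303 -0.953]
 [-1.    -0.001 -0.   ]]
turn units [-0.   -0.    0.01] sg -1 shift units after turn [-0.04  0.05 -0.02]
```

View pics/scene5.png

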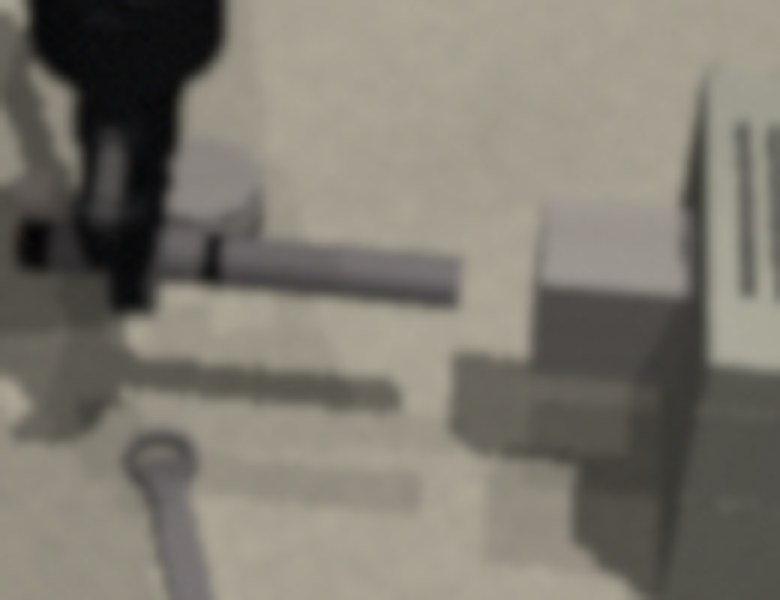

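View pics/top5.png

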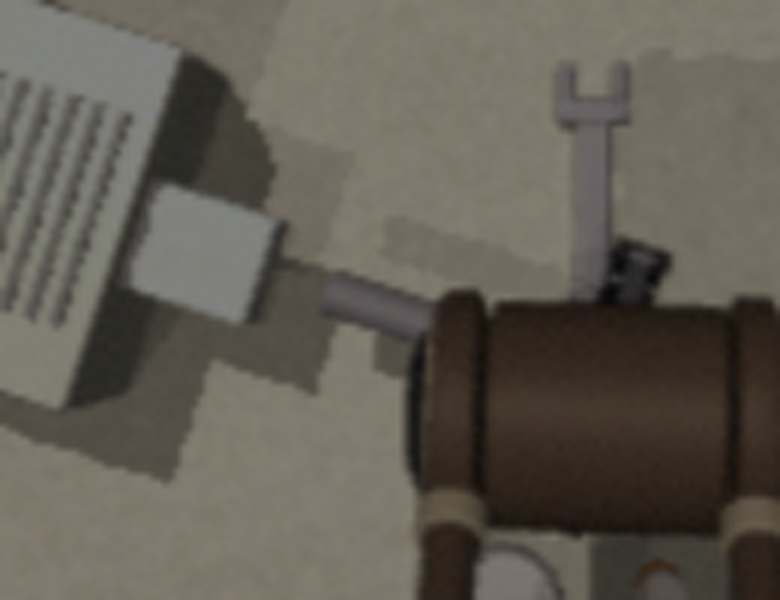

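```bash
python3 - <<'E'
from tri import *
cs=pickle.load(open('scene5.pkl','rb'));ct=pickle.load(open('top5.pkl','rb'))
fs=lambda a:np.array(a)/6+[289.58,129.58];ft=lambda a:np.array(a)/6+[234.58,164.58]
Ls=mid(cs,fs([[235,238],[458,256]]),fs([[235,282],[456,305]]));Lt=mid(ct,ft([[335,268],[430,300]]),ft([[325,307],[418,340]]))
P,D=axis3d(cs,Ls,ct,Lt);print('D',D,'yaw',np.degrees(np.arctan2(D[1],D[0])),'pitch',np.degrees(np.arcsin(D[2])))
b=onaxis(cs,Ls,fs([211,257]),P,D);t1=onaxis(cs,Ls,fs([459,281]),P,D)
print('band',b,'tip',t1,np.linalg.norm(t1-b))
tcp=np.array([.4776,.0326,.0746]);print('band-tcp along',(b-tcp)@D,'axis at tcp',P+((tcp-P)@D)*D-tcp)
# block end corners
for a,bb in(((377.9,176.8),(280.9,201.2)),((379.6,163.4),(275.1,218.7))):
    o,d=ray(cs,a);o2,d2=ray(ct,bb);A=np.c_[d[0],-d2[0]];k=np.linalg.lstsq(A,o2-o,rcond=None)[0];p,r=o+k[0]*d[0],o2+k[1]*d2[0];print('corner',(p+r)/2,'gap',np.linalg.norm(p-r))
u=np.array([.302,.953,0]);n=np.array([.953,-.302,0]);m=np.array([.528,.185,.095])
for q_ in (b,t1):print('lateral',(q_-m)@n,'along',(q_-m)@u,'dz',q_[2]-.095)
E
```

```text
res 0.09413397 0.118206695 w 8.5
res 0.100202456 0.45870072 w 7.47
D [ 0.21313498  0.97198111 -0.09912723] yaw 77.6319942714385 pitch -5.688915001976342
band [0.49648337 0.05950557 0.10353534] tip [0.51784119 0.15690581 0.093602  ] 0.10020794950240244
band-tcp along 0.027308135679683317 axis at tcp [0.01306305 0.00036258 0.03164232]
corner [0.5510968  0.17616876 0.12054785] gap 0.003081261339022843
corner [0.50370468 0.19291627 0.11754843] gap 0.001262800485886195
lateral 0.007863965616547113 along -0.12911421113653868 dz 0.008535336947785577
lateral -0.001196903205298616 along -0.029841727041949036 dz -0.0013979999884010386
```

The top-view fit was spoiled by shadow (residual 0.46), so its yaw and pitch are unreliable. The tip itself is within about 1.5 mm of the bore axis, and the kinematics agree. I'll insert gently and watch the force.

Call:
move_arm([
  [0, 0.04, -0.3, 0, 0, 0, 1],
  [0, 0, -0.4, 0, 0, 0, 1],
  [0, 0, -0.4, 0, 0, 0, 1],
  [0, 0, -0.3, 0, 0, 0, 1],
  [0, 0, -0.2, 0, 0, 0, 1],
  [0, 0, -0.2, 0, 0, 0, 1],
])

```text
t: 9.52
ee_pos: [0.4925, 0.0761, 0.0746]
eef_rot: [-0.418, -0.57, -0.418, 0.571]
force: [0.1, 0.3, -2.4]
opening: 0.0204
```

```bash
python3 - <<'E'
from go import *
m=np.array([.528,.185]);u=np.array([.302,.953])
plan([*(m-.03*u),.0755],72.4)
for n,(x,y) in dict(scene=(290,130),top=(235,165)).items():
    c=env.capture(n);pickle.dump(c,open(n+'6.pkl','wb'));crop(c,x,y,130,100,6,f'pics/{n}6.png')
E
```

```text
t 9.52 p [0.4925 0.0761 0.0746] open 0.0204 F [ 0.1  0.3 -2.4] T [-0.1   0.06  0.01] j6 0.37
tool axes now
 [[-0.001  0.953 -0.302]
 [ 0.    -0.302 -0.953]
 [-1.    -0.001 -0.   ]]
turn units [ 0.01 -0.    0.01] sg -1 shift units after turn [-0.04  0.04 -3.38]
```

View pics/scene6.png

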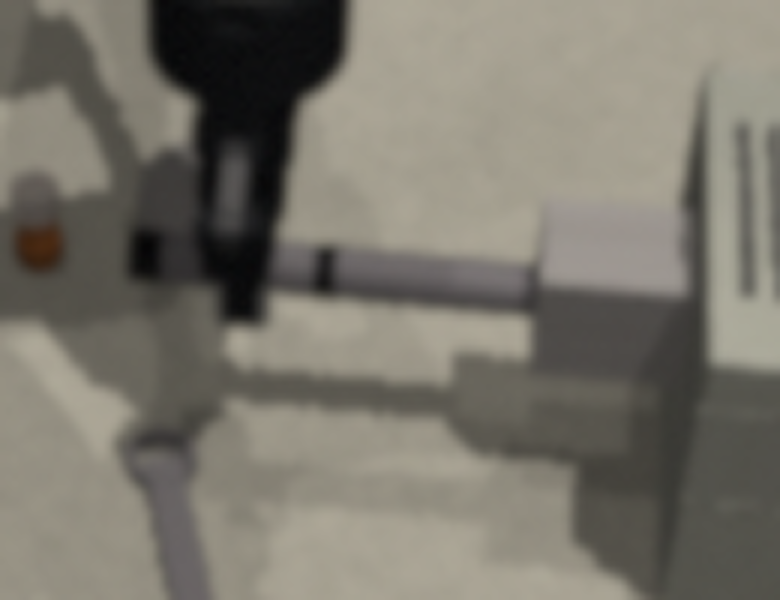

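View pics/top6.png

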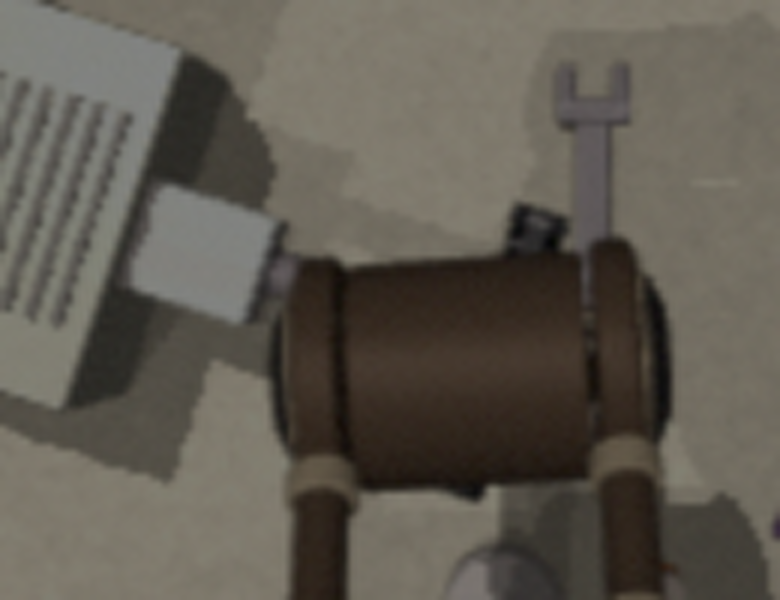

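The tip has entered the bore with no contact force. I'll continue.

Call:
move_arm([
  [0, 0.02, -0.3, 0, 0, 0, 1],
  [0, 0, -0.4, 0, 0, 0, 1],
  [0, 0, -0.4, 0, 0, 0, 1],
  [0, 0, -0.4, 0, 0, 0, 1],
  [0, 0, -0.4, 0, 0, 0, 1],
  [0, 0, -0.3, 0, 0, 0, 1],
  [0, 0, -0.2, 0, 0, 0, 1],
  [0, 0, 0, 0, 0, 0, 1],
  [0, 0, 0, 0, 0, 0, 1],
  [0, 0, 0, 0, 0, 0, 1],
])

```text
t: 10.45
ee_pos: [0.5108, 0.132, 0.0746]
eef_rot: [-0.417, -0.57, -0.418, 0.571]
force: [0.5, 0.3, -1.1]
opening: 0.0206
```

```bash
python3 - <<'E'
from go import *
m=np.array([.528,.185]);u=np.array([.302,.953])
plan([*(m-.03*u),.0755],72.4)
for n,(x,y) in dict(scene=(340,140)).items():
    c=env.capture(n);pickle.dump(c,open(n+'7.pkl','wb'));crop(c,x,y,80,60,10,f'pics/{n}7.png')
E
```

```text
t 10.45 p [0.5108 0.132  0.0746] open 0.0206 F [ 0.5  0.3 -1.1] T [-0.02  0.07  0.03] j6 0.48
tool axes now
 [[-0.001  0.953 -0.303]
 [ 0.    -0.303 -0.953]
 [-1.    -0.001  0.   ]]
turn units [-0.01  0.    0.01] sg -1 shift units after turn [-0.04  0.01 -1.03]
```

View pics/scene7.png

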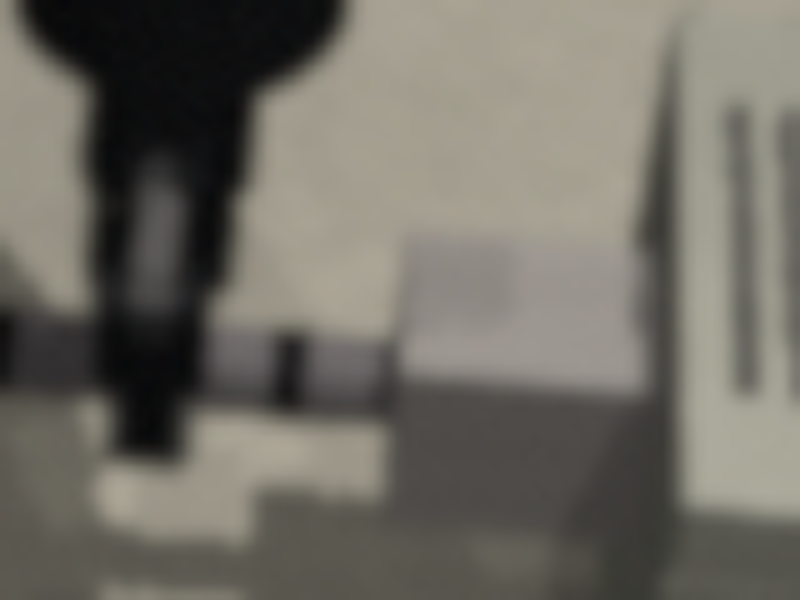

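```bash
cat > bd.py <<'E'
from tri import *
def bandpos(c,px,zs=.095):
    # ray meets vertical plane containing bore axis
    m=np.array([.528,.185,.095]);u=np.array([.302,.953,0]);n=np.array([.953,-.302,0])
    o,d=ray(c,px);d=d[0];p=o+d*((m-o)@n)/(d@n);print('on axis plane: along',((p-m)@u*1000).round(1),'z',p[2].round(4))
E
python3 - <<'E'
from bd import *
c=pickle.load(open('scene7.pkl','rb'))
f=lambda a:np.array(a)/10+[339.55,139.55]
bandpos(c,f([290,370]));print((proj(c,[[.528,.185,.095],[.5515,.1779,.12],[.5515,.1779,.07],[.504,.193,.12]])-[339.55,139.55])*10)
g=cv2.cvtColor(c['image'],cv2.COLOR_RGB2GRAY);print(g[174:180,360:382])
E
```

```text
on axis plane: along -23.9 z 0.0954
[[389.90487532 379.35800727]
 [397.71716284 373.9448733 ]
 [378.12142502 524.96068582]
 [404.79852704 231.3720745 ]]
[[ 55  86 103 107 107 107  98  75  50  45  69  96 110 115 116 117 117 112
  102 103 128 144]
 [ 57  85 100 104 105 103  94  70  43  38  64  92 105 107 108 107 106  98
   85  94 127 145]
 [ 55  80  94  97  98  98  89  66  40  39  64  89 101 105 105 106 104  95
   79  88 118 135]
 [ 51  73  84  87  89  88  80  57  34  39  63  84  95  97  98  99  97  87
   73  78 101 114]
 [ 50  66  74  77  78  78  70  48  28  36  59  77  84  87  88  89  85  74
   64  67  81  89]
 [ 57  66  69  71  71  69  61  43  26  34  54  68  75  77  78  78  74  63
   57  62  73  77]]
```

Call:
move_arm([
  [-0.02, 0, -0.2, 0, 0, 0, 1],
  [0, 0, -0.2, 0, 0, 0, 1],
  [0, 0, -0.2, 0, 0, 0, 1],
  [0, 0, -0.1, 0, 0, 0, 1],
  [0, 0, 0, 0, 0, 0, 1],
  [0, 0, 0, 0, 0, 0, 1],
  [0, 0, 0, 0, 0, 0, 1],
])

```text
t: 11.08
ee_pos: [0.5162, 0.1488, 0.075]
eef_rot: [-0.417, -0.57, -0.418, 0.571]
force: [-0.1, 0.3, -0.8]
opening: 0.0206
```

```bash
python3 - <<'E'
from go import *
m=np.array([.528,.185]);u=np.array([.302,.953])
plan([*(m-.03*u),.0755],72.4)
for n,(x,y) in dict(scene=(340,140)).items():
    c=env.capture(n);pickle.dump(c,open(n+'8.pkl','wb'));crop(c,x,y,80,60,10,f'pics/{n}8.png')
g=cv2.cvtColor(c['image'],cv2.COLOR_RGB2GRAY);print(g[172:188,364:386])
E
```

```text
t 11.08 p [0.5162 0.1488 0.075 ] open 0.0206 F [-0.1  0.3 -0.8] T [-0.08  0.06  0.01] j6 0.51
tool axes now
 [[-0.001  0.953 -0.303]
 [ 0.    -0.303 -0.953]
 [-1.    -0.001  0.   ]]
turn units [-0.    0.    0.01] sg -1 shift units after turn [-0.02  0.01 -0.32]
[[ 36  28  22  32  64  99 122 132 134 134 131 130 134 140 140 128 125 133
  139 141 140 141]
 [ 25  19  16  31  63  95 111 117 119 117 108  98  99 110 114 111 122 134
  139 141 141 142]
 [ 17  13  13  30  62  92 106 109 109 105  90  70  61  67  77  93 120 136
  141 142 144 146]
 [ 12  13  14  33  65  92 105 108 107 102  86  60  38  39  54  83 118 137
  143 145 148 149]
 [ 13  10  15  35  66  90 100 103 103  98  82  57  35  35  52  80 114 131
  137 140 143 145]
 [ 11  10  15  32  61  81  91  93  94  89  74  49  31  34  50  73  99 113
  117 122 125 125]
 [ 12  13  17  32  54  72  80  82  83  78  60  39  25  31  48  64  81  88
   90  93  95  96]
 [ 15  21  28  39  55  65  71  71  73  67  50  29  20  28  46  61  72  77
   78  79  79  79]
 [ 22  37  52  64  73  75  75  75  72  66  50  32  26  35  49  62  72  75
   76  77  76  77]
 [ 29  51  79 102 111 108 104 101  96  90  78  68  62  62  63  67  73  76
   77  77  76  76]
 [ 32  62  98 131 143 142 139 136 132 128 122 116 110 102  88  77  75  76
   75  75  76  76]
 [ 35  67 106 141 157 159 158 158 156 155 153 150 144 131 108  85  76  75
   75  75  75  75]
 [ 38  71 109 141 157 161 162 164 164 163 163 162 156 141 114  88  77  75
   75  75  75  75]
 [ 47  77 113 139 152 156 161 164 165 164 163 162 157 142 113  87  77  76
   75  75  75  75]
 [ 75  96 121 139 148 153 158 162 164 162 162 161 157 142 113  87  78  77
   76  76  76  76]
 [110 118 129 138 142 146 151 156 159 158 156 157 154 140 113  87  78  76
   76  76  77  76]]
```

View pics/scene8.png

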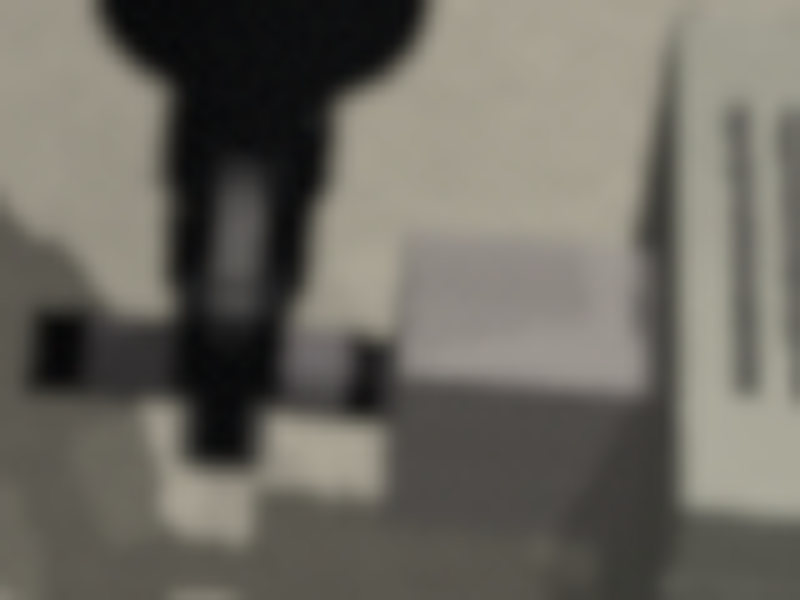

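Call:
move_arm([
  [0, 0, -0.1, 0, 0, 0, 1],
  [0, 0, -0.1, 0, 0, 0, 1],
  [0, 0, 0, 0, 0, 0, 1],
  [0, 0, 0, 0, 0, 0, 1],
  [0, 0, 0, 0, 0, 0, 1],
])

```text
t: 11.55
ee_pos: [0.5178, 0.1536, 0.0751]
eef_rot: [-0.417, -0.571, -0.418, 0.571]
force: [0.4, -0.4, -1.9]
opening: 0.0204
```

```bash
python3 - <<'E'
from go import *
from bd import bandpos
m=np.array([.528,.185]);u=np.array([.302,.953])
plan([*(m-.03*u),.0755],72.4)
for n,(x,y) in dict(scene=(340,140)).items():
    c=env.capture(n);pickle.dump(c,open(n+'9.pkl','wb'));crop(c,x,y,80,60,10,f'pics/{n}9.png')
g=cv2.cvtColor(c['image'],cv2.COLOR_RGB2GRAY);print(g[174:186,368:386])
m3=np.array([.528,.185,.095]);u3=np.array([.302,.953,0]);print(proj(c,[m3,m3-.004*u3,m3-.01*u3, m3-.004*u3+[0,0,.011]]))
E
```

```text
t 11.55 p [0.5178 0.1536 0.0751] open 0.0204 F [ 0.4 -0.4 -1.9] T [-0.03  0.05 -0.  ] j6 0.51
tool axes now
 [[-0.001  0.953 -0.303]
 [ 0.    -0.303 -0.953]
 [-1.    -0.001 -0.   ]]
turn units [-0.   -0.    0.01] sg -1 shift units after turn [-0.01  0.01 -0.12]
[[ 13  23  57  90 106 111 113 111 102  81  67  82 116 135 140 141 141 143]
 [ 13  25  59  89 104 108 108 105  92  65  44  74 115 133 139 141 143 145]
 [ 13  27  58  87 100 104 104 100  85  58  39  68 107 126 132 137 140 143]
 [ 12  27  55  80  92  95  96  91  78  52  36  59  92 109 114 120 123 124]
 [ 14  26  51  72  81  84  85  81  67  43  29  50  76  86  91  93  95  96]
 [ 21  33  50  65  72  74  74  70  56  34  29  49  68  76  77  78  78  79]
 [ 41  54  65  74  76  74  72  65  50  33  32  51  68  76  76  76  76  77]
 [ 65  88  99 102 101  98  93  86  73  59  51  59  71  75  76  76  76  76]
 [ 85 118 133 138 136 133 130 124 117 102  83  73  73  75  76  76  76  76]
 [ 99 136 154 157 157 156 156 155 150 136 109  84  75  75  75  75  75  75]
 [104 141 157 161 162 163 164 164 161 148 118  89  77  75  76  74  75  75]
 [107 139 154 159 161 163 164 165 162 149 118  89  77  76  75  75  75  75]]
[[378.54048753 177.48580073]
 [376.86704238 177.34933247]
 [374.35933371 177.14483061]
 [377.28147643 173.99703671]]
```

View pics/scene9.png

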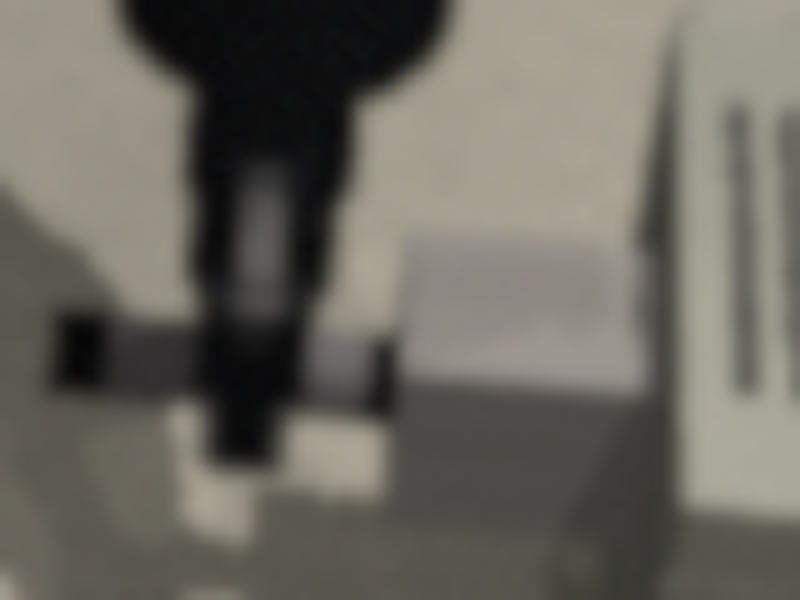

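```bash
python3 - <<'E'
from tri import *
c=pickle.load(open('scene9.pkl','rb'))
m=np.array([.528,.185,.095]);u=np.array([.302,.953,0]);n=np.array([.953,-.302,0]);k=np.array([0,0,1])
for a in(-.004,0):
    print(a,[proj(c,m+a*u+.011*(np.cos(t)*n+np.sin(t)*k))[0].round(2).tolist() for t in np.radians([90,60,30,0,-30])])
print('face +x edge',[proj(c,m+.025*n+z*k)[0].round(2).tolist() for z in(.025,.015,0,-.015)])
g=cv2.cvtColor(c['image'],cv2.COLOR_RGB2GRAY).astype(float)
for r in range(180,191):
    v=g[r,372:386];lo=v[-4:].mean();hi=v[:6].max();i=np.where(v>(lo+hi)/2)[0].max();print(r,372+i+(v[i]-(lo+hi)/2)/(v[i]-v[i+1]),hi,lo)
E
```

```text
-0.004 [[377.28, 174.0], [377.14, 176.03], [376.93, 178.42], [376.69, 180.52], [376.51, 181.74]]
0 [[378.97, 174.13], [378.83, 176.17], [378.62, 178.56], [378.38, 180.66], [378.19, 181.88]]
face +x edge [[379.17, 177.07], [378.77, 180.18], [378.18, 184.76], [377.6, 189.24]]Traceback (most recent call last):
  File "<stdin>", line 9, in <module>
IndexError: index 14 is out of bounds for axis 0 with size 14
```

By camera, the band's trailing edge is 4 mm outside the block face, so its centre is at the mouth. I'll lower the tube about 1.5 mm onto the bore floor and then release.

Call:
move_arm([
  [0.04, 0, 0, 0, 0, 0, 1],
  [0.03, 0, 0, 0, 0, 0, 1],
  [0, 0, 0, 0, 0, 0, 1],
  [0, 0, 0, 0, 0, 0, 1],
])

```text
t: 11.93
ee_pos: [0.5178, 0.1535, 0.0736]
eef_rot: [-0.417, -0.571, -0.418, 0.571]
force: [-1.1, -1.2, 1.4]
opening: 0.0207
```

Call:
move_arm([
  [0, 0, 0, 0, 0, 0, 0.45],
  [0, 0, 0, 0, 0, 0, 0.35],
  [0, 0, 0, 0, 0, 0, 0.25],
  [0, 0, 0, 0, 0, 0, 0.1],
  [0, 0, 0, 0, 0, 0, -0.1],
  [0, 0, 0, 0, 0, 0, -0.3],
  [0, 0, 0, 0, 0, 0, -0.5],
  [0, 0, 0, 0, 0, 0, -0.5],
  [0, 0, 0, 0, 0, 0, -0.5],
  [0, 0, 0, 0, 0, 0, -0.5],
])

```text
t: 12.77
ee_pos: [0.5178, 0.1536, 0.0734]
eef_rot: [-0.417, -0.571, -0.418, 0.571]
force: [-0.1, -0.7, 1.6]
opening: 0.0639
```

```bash
python3 - <<'E'
from go import *
plan([.5178,.1535,.25],72.4)
c=env.capture('scene');pickle.dump(c,open('scene10.pkl','wb'));crop(c,340,140,80,60,10,'pics/scene10.png')
g=cv2.cvtColor(c['image'],cv2.COLOR_RGB2GRAY);print(g[174:186,368:386])
E
```

```text
t 12.77 p [0.5178 0.1536 0.0734] open 0.0639 F [-0.1 -0.7  1.6] T [0.02 0.07 0.05] j6 0.51
tool axes now
 [[-0.001  0.953 -0.303]
 [ 0.    -0.303 -0.953]
 [-1.    -0.001 -0.   ]]
turn units [-0.01 -0.    0.01] sg -1 shift units after turn [-7.06  0.    0.  ]
[[ 15  24  55  86 104 110 111 108  99  86  76  88 117 135 140 141 142 142]
 [ 13  28  59  89 103 107 106 100  84  59  45  74 114 135 140 141 144 145]
 [ 15  30  60  87 101 105 104  99  82  54  37  68 108 127 133 137 141 143]
 [ 14  31  59  83  95  97  98  93  78  52  35  59  93 109 115 120 123 125]
 [ 15  31  56  74  82  86  88  85  69  45  31  51  75  87  90  93  95  96]
 [ 15  28  49  65  71  75  77  73  58  36  29  48  68  76  78  79  78  79]
 [ 16  26  45  60  67  69  70  65  49  31  32  51  68  76  77  76  76  77]
 [ 16  30  55  74  82  85  82  77  63  50  47  58  71  76  76  77  76  76]
 [ 20  43  78 106 119 122 121 116 104  89  75  70  73  76  76  76  76  76]
 [ 27  61 103 133 147 151 152 149 140 125 102  82  75  75  75  75  75  76]
 [ 45  81 121 145 156 161 163 163 158 145 116  89  77  75  76  75  75  75]
 [ 71 105 135 150 157 161 163 164 162 149 118  88  78  76  76  75  75  75]]
```

View pics/scene10.png

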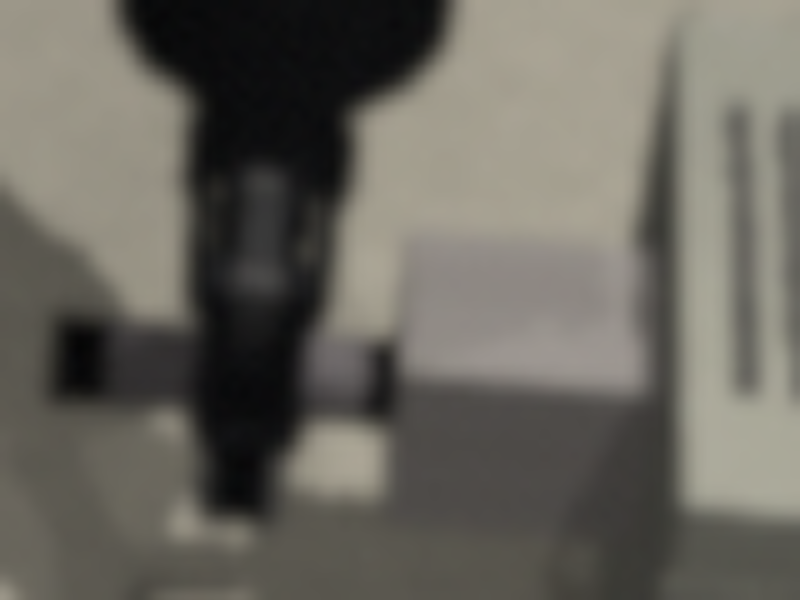

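Call:
move_arm([
  [-0.3, 0, 0, 0, 0, 0, -0.5],
  [-0.5, 0, 0, 0, 0, 0, -0.6],
  [-0.7, 0, 0, 0, 0, 0, -0.8],
  [-0.8, 0, 0, 0, 0, 0, -1],
  [-0.8, 0, 0, 0, 0, 0, -1],
  [-0.8, 0, 0, 0, 0, 0, -1],
  [-0.8, 0, 0, 0, 0, 0, -1],
  [-0.8, 0, 0.5, 0, 0, 0, -1],
  [-0.5, 0, 0.8, 0, 0, 0, -1],
  [0, 0, 1, 0, 0, 0, -1],
  [0, 0, 1, 0, 0, 0, -1],
  [0, 0, 0.6, 0, 0, 0, -1],
])

```text
t: 13.82
ee_pos: [0.4881, 0.059, 0.2253]
eef_rot: [0.418, 0.571, 0.417, -0.57]
force: [-0.5, 0.2, -0.3]
opening: 0.0852
```

Call:
move_arm([
  [0, 0, 1, 0, 0, 0, -1],
  [0, 0, 1, 0, 0, 0, -1],
  [0, 0, 1, 0, 0, 0, -1],
  [0, 0, 0.5, 0, 0, 0, -1],
  [0, 0, 0, 0, 0, 0, -1],
  [0, 0, 0, 0, 0, 0, -1],
  [0, 0, 0, 0, 0, 0, -1],
])

```text
t: 14.4
ee_pos: [0.4624, -0.0224, 0.2242]
eef_rot: [0.417, 0.571, 0.417, -0.57]
force: [0.3, 0.1, -0.2]
opening: 0.0852
```

```bash
python3 - <<'E'
from go import *
plan([.5178,.1535,.25],72.4)
for n,(x,y) in dict(scene=(330,140),top=(240,170)).items():
    c=env.capture(n);pickle.dump(c,open(n+'11.pkl','wb'));crop(c,x,y,80,60,10,f'pics/{n}11.png')
    cv2.imwrite(f'pics/{n}11full.png',c['image'][:,:,::-1])
E
```

```text
t 14.4 p [ 0.4624 -0.0224  0.2242] open 0.0852 F [ 0.3  0.1 -0.2] T [-0.02  0.02  0.01] j6 0.16
tool axes now
 [[ 0.001  0.953 -0.303]
 [ 0.001 -0.303 -0.953]
 [-1.     0.001 -0.001]]
turn units [-0.01 -0.01 -0.01] sg -1 shift units after turn [-1.03 -0.01 -7.38]
```

View pics/scene11full.png

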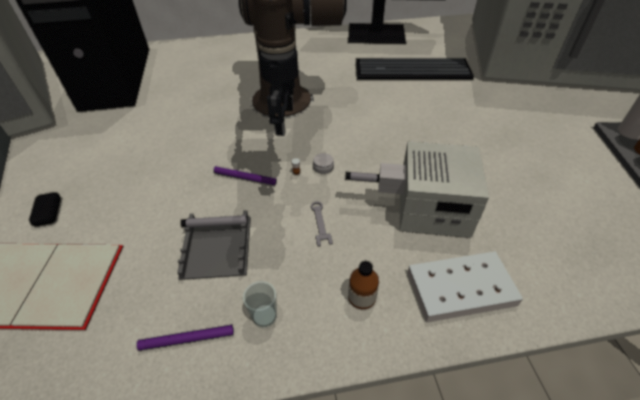

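View pics/top11.png

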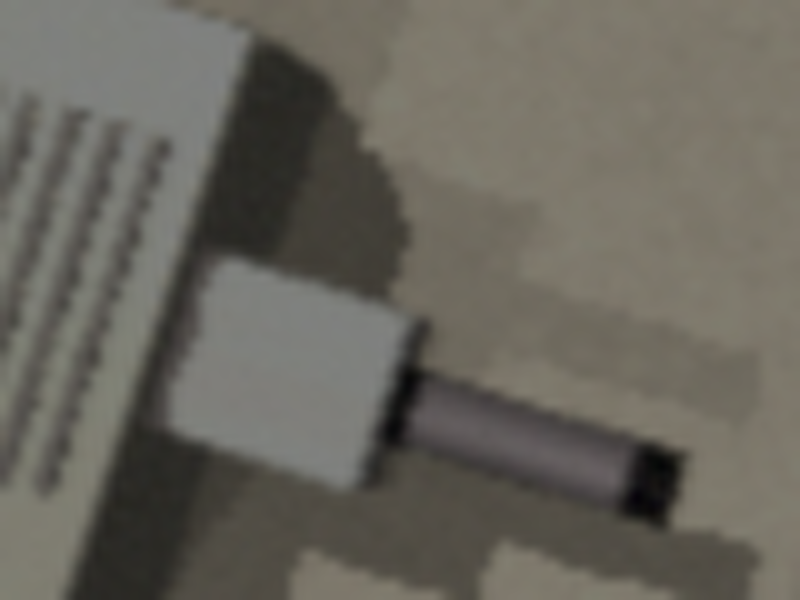

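View pics/scene11.png

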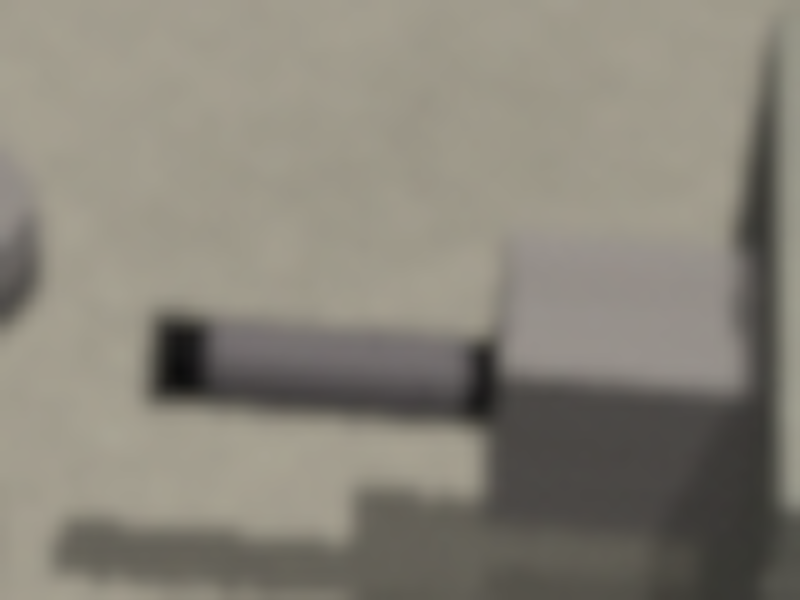

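```bash
python3 - <<'E'
from tri import *
ct=pickle.load(open('top11.pkl','rb'));cs=pickle.load(open('scene11.pkl','rb'))
ft=lambda a:np.array(a)/10+[239.55,169.55];fs=lambda a:np.array(a)/10+[329.55,139.55]
Ls=mid(cs,fs([[215,320],[460,335]]),fs([[215,402],[460,415]]));Lt=mid(ct,ft([[430,375],[640,440]]),ft([[400,442],[620,510]]))
P,D=axis3d(cs,Ls,ct,Lt);print('yaw',np.degrees(np.arctan2(D[1],D[0])),'pitch',np.degrees(np.arcsin(D[2])))
def prof(c,L,a,b):
    g=cv2.cvtColor(c['image'],cv2.COLOR_RGB2GRAY).astype(np.float32);n=np.array([-L[1][1],L[1][0]])
    ka,kb=sorted([(np.array(x)-L[0])@L[1] for x in(a,b)]);k=np.arange(ka,kb,.05);pr=0
    for o in(-1.5,-.75,0,.75,1.5):
        p=L[0]+o*n+k[:,None]*L[1];pr=pr+cv2.remap(g,p[:,0].astype(np.float32)[None],p[:,1].astype(np.float32)[None],1)[0]/5
    G=np.abs(np.gradient(cv2.GaussianBlur(pr[None],(0,0),8)[0]));i=[j for j in range(2,len(G)-2) if G[j]==G[j-2:j+3].max() and G[j]>.25*G.max()]
    return [(L[0]+k[j]*L[1]) for j in i]
m=np.array([.528,.185,.095]);u=np.array([.302,.953,0]);n=np.array([.953,-.302,0])
for nm,c,L,a,b in(('top',ct,Lt,ft([360,390]),ft([720,500])),('scene',cs,Ls,fs([110,355]),fs([540,380]))):
    for px in prof(c,L,a,b):
        p=onaxis(c,L,px,P,D);print(nm,px.round(1),'along',((p-m)@u*1000).round(1),'lat',((p-m)@n*1000).round(1),'z',p[2].round(4))
E
```

```text
res 0.10195017 0.0785135 w 8.78
res 0.12188214 0.048491508 w 6.47
yaw 72.26822227219088 pitch 0.8046421816007986
top [278.6 208.7] along 3.2 lat 2.5 z 0.0969
top [281.1 209.5] along -4.2 lat 2.5 z 0.0967
top [302.6 216.4] along -67.1 lat 2.3 z 0.0959
top [307.4 218. ] along -81.2 lat 2.3 z 0.0957
scene [345.1 175.2] along -80.4 lat 2.3 z 0.0957
scene [349.9 175.6] along -68.6 lat 2.3 z 0.0958
scene [376.5 177.5] along -5.0 lat 2.5 z 0.0967
scene [379.3 177.7] along 1.6 lat 2.5 z 0.0968
```

```bash
python3 - <<'E'
from h import *
from cell import env
a=pickle.load(open('cap0.pkl','rb'))['scene']['image'].astype(int);b=pickle.load(open('scene11.pkl','rb'))['image'].astype(int)
for n,(x,y,w,h) in dict(wrench=(305,198,35,50),bottle=(345,258,40,52),beaker=(240,280,42,48),vial=(288,155,14,22),tin=(311,150,26,24),spare=(178,210,72,18)).items():
    A,B=[cv2.cvtColor(i[y:y+h,x:x+w].astype(np.uint8),6).astype(np.float32) for i in(a,b)];print(n,cv2.phaseCorrelate(A,B))
print(env.sense()['force'],env.sense()['t']);print(env.job_done())
E
```

```text
wrench ((-0.02573415484496877, 0.012030035138643314), 0.7986336468325721)
bottle ((0.007881905918537768, 0.02509126182459198), 0.9726049542427063)
beaker ((0.5113167946846175, 0.09157606290436604), 0.965951368102321)
vial ((0.6905170031540164, 0.3178867500958358), 0.8271157036225001)
tin ((0.2795562260350781, -0.017340095238191466), 1.0317165980368486)
spare ((0.006437294122832782, -0.17517922556113774), 0.9613625760431643)
[-1.00817175 -0.47055675 -0.07364071] 14.5
the job is handed in; nothing more can be done
None
```

The banded tube is in the heater bore with its band at the mouth, released and clear of the gripper. I handed the job in at 14.5 s, and no verdict was reported.

I gripped it 30 mm behind the band, lifted it and turned it to the bore heading of about 72.4°. I slid it in until the band reached the mouth, lowered it onto the bore floor, opened the fingers and backed away. The force readings after each move stayed under about 3 N.

**Final position:** both cameras put the plugged end 80.4–81.2 mm outside the mouth (target 80 mm) and the band's trailing edge 4.2–5.0 mm outside (target 4 mm). The band's centre is therefore within about 1 mm of the mouth.

**Checks that disagreed:**
- **Arm position:** the arm's own reading said the band was still about 3 mm short. I went by the cameras, because they see the band and the block together.
- **Pre-insertion fit:** one camera fit of the tube's direction before insertion was spoiled by a shadow, so I discarded it.
- **Final cross-check:** it put the tube axis about 2.4 mm to one side and 1–2 mm high. That is about the calibration error, and the tube went in without resistance.
- **Other objects:** the bottle, wrench and spare tube showed no movement between the first and last pictures (0.2 px or less). The beaker, vial and tin showed apparent shifts of 0.3–0.8 px, roughly 1–2 mm. I never brought the arm into contact with them and put this down to changed shadows, but did not check it further.

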